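# Balance a pile of corner brackets on a rocking stand

### The arm

A 6-joint arm with a two-finger parallel gripper is mounted at the origin on a cart in front of the work surface, level with it; the furniture and walls round the work are solid. World frame = base frame: x ahead of the robot, y to its left, z up, the work surface at z = 0. Lengths are in m, angles in rad, forces in N, time in s.
With the tool pointing down it reaches from about 0.2 to 0.875 m from the base axis. Payload 3.4 kg.
Tool frame: the origin (TCP) lies on the centre line of the jaws, within the pads' length; the fingertips stand 17 mm ahead of it and the grasp point (between the pads) lies 2 mm behind it; z points along the fingers, y is the line along which they close (so a half turn about z gives the same grasp; the last joint's range is limited). The gripper opens to 94 mm and grips with 3 to 60 N. Pads are 16 mm wide; open, the fingers measure 119 mm over their backs; the gripper's body (75 mm by 177 mm) begins 78 mm behind the grasp point.
Start: joints at [1.055, 0.276, 1.505, -0, 1.361, -0.121], TCP at [0.221, 0.531, 0.197] pointing down, gripper open.
Joint ranges: [-2.89, 2.89], [-0.75, 2.08], [0.22, 2.7], [-1.18, 4.32], [0.11, 2.71], [-2.7, 2.7]. Speed limits (rad/s): [2.57, 2.57, 3.14, 3.14, 3.14, 3.14].

### API

Orientations are given as a unit quaternion [x, y, z, w].
In Python, from bench import r gives the robot as it stands.
- The arm moves only by the shell command python3 -m creep 'ROWS' [OPENING]. ROWS is JSON, a list of rows, each an object of numbers: "dx", "dy", "dz": the shift along the tool's x, y, z in units of 200 mm (1.0 is 200 mm); "ax", "ay", "az": the turn, a rotation vector about the tool's x, y, z in units of 90 degrees (1.0 is 90 degrees). In form: [{"dx": .., "dy": .., "dz": .., "ax": .., "ay": .., "az": ..}, ...]. A call has exactly 10 rows; each row is the pose to reach, as a shift and turn from the pose commanded when the call began, along the tool's axes at that moment; what a row does not reach only later rows make up. A row lasts 1/8 s, in which the tool goes at most 62.5 mm and 10.7 degrees, less where a joint would pass 70% of its speed; a pose out of reach is approached as far as the arm can. A call with a number of a shift or a turn outside -1 to 1 is refused whole. A call with a gripper value outside its range is refused whole. OPENING is the closure, from -1 (fully open) to 1 (shut), so that 0 is half open, set as the call begins (- or left out, the last holds). The fingers move at their own pace and stop on an object; the grip force is fixed at half the most. Time passes only in rows, so rows that repeat a pose let the fingers close, or fill a call up. It gives the time, the measured TCP pose, the force, the opening and the grip force at its end, in the units of the state.
- r.get_obs(): the state, without advancing time (a new reading comes with each control period).
- r.camera(name): name is "scene" or "top" or "wrist"; returns a dict with "image" (384x512x3 uint8, red, green, blue), "vertical_fov" (degrees; the focal length in pixels is half the picture's height over the tangent of half this angle, whatever the lens; pixels are square), "cx", "cy" (the principal point, pixels), "R" (3x3) and "t" (3): a world point X has camera coordinates R X + t; the wrist camera has in their place "mount" (4x4, takes a point from camera to tool coordinates, whose origin is the TCP and whose axes are the flange's). Camera axes: x right, y down, z forward; pixel columns grow to the right and rows downward; lengths in m; the calibration is good to about 2 mm. A picture is of the moment at which its call begins: read the wrist's pose just before it. There is no depth.
- r.job_done(): hands the job in; it is judged then, once.
The state is a dict: "time_s": time; "joint_positions": joint angles; "qd": joint speeds; "tau": joint torques, N m; "tcp_pos": TCP position; "eef_rot": TCP orientation; "wrist_force": force on the tool from outside, world axes, zero at the start; "ft_torque": the same for the moment, N m; "grip_width": finger opening in m; "finger_force": force on a finger pad.
Only numpy, scipy, OpenCV 4.12 (cv2) and the standard library are available. Lean on these libraries where they do the work, as an engineer would, in place of code of your own. Each camera call takes 0.05 s, during which the arm holds its last target. There are 200 camera calls.

### The job

Stack the three loose corner brackets flat on top of the one fixed to the rocking stand, squarely over it, each pointing the opposite way (half a turn) to the one beneath it, so that the pile of four stays balanced with the table level. The table's height is not known beforehand: feel for it, set each bracket down gently and do not drop it or press hard. Leave the mug, the cold chisel and the loose stone-shaped casting where they are.

Things in the scene. Friction and masses are not known exactly. Their poses are not given: they have to be found in the camera images.
- a_mid (a point): loose flat L-shaped aluminium corner bracket, like the fixed one: two legs 120 mm long, 44 wide, 22 thick, about 0.5 kg. Point: centre of its 120x120 mm outline (in the open notch), half-way up. Outer corner at (-60,-60) mm; one leg fills x -60..60, y -60..-16, the other x -60..-16, y -60..60. Centre of mass (-15,-15). z up
- b_mid (a point): loose flat L-shaped aluminium corner bracket, like the fixed one: two legs 120 mm long, 44 wide, 22 thick, about 0.5 kg. Point: centre of its 120x120 mm outline (in the open notch), half-way up. Outer corner at (-60,-60) mm; one leg fills x -60..60, y -60..-16, the other x -60..-16, y -60..60. Centre of mass (-15,-15). z up
- c_mid (a point): loose flat L-shaped aluminium corner bracket, like the fixed one: two legs 120 mm long, 44 wide, 22 thick, about 0.5 kg. Point: centre of its 120x120 mm outline (in the open notch), half-way up. Outer corner at (-60,-60) mm; one leg fills x -60..60, y -60..-16, the other x -60..-16, y -60..60. Centre of mass (-15,-15). z up
- stand_axis (a point): point on the bench in the axis of the stand's column, also the middle of its table (124x124 mm) and of the 120x120 mm outline of the bracket fixed on it, whose outer corner lies at (-60,-60) mm and whose legs run along +x and +y of this frame. Column height differs each time, unreported: the fixed bracket's top face is 94 to 139 mm above the bench; three more add 66 mm, less 1 mm sag each
- stand_corner (a point): point on the bench under the fixed bracket's outer corner, 60 mm to -x and -y of the stand's axis; same axes
- stand: the whole stand: round grey foot, 140 mm across, locked steel column, rubber mount (5 N/mm), table, fixed bracket; axes as stand_axis. The table rocks on a pin about its diagonal from (60,-60) to (-60,60) mm, stops at 7 degrees, soft centring spring (3 N m/rad): one bracket out of balance leans it 2 to 4 degrees toward that bracket's corner, as at the start
- bracket_a: the bracket of point a_mid; origin 11 mm below that point, same axes
- bracket_b: the bracket of point b_mid; origin 11 mm below that point, same axes
- bracket_c: the bracket of point c_mid; origin 11 mm below that point, same axes
- mug: white mug, 83 mm across and 93 mm tall with a handle, a bystander; origin under it
- cold_chisel: blue cold chisel, 164 x 22 x 19 mm, lying on the bench, a bystander; origin under its middle
- casting: smooth stone-shaped bronze casting, 106 x 123 x 53 mm, a bystander; origin under its middle

How it is judged:
By the outcome, as a careful person would: the job done as asked, in the order asked, and still so for the second after the job is handed in, with the robot touching nothing.
It also fails if it takes over 72 s, if anything falls off the work surface, if the arm or the gripper's body presses on something with over 40 N, if the wrist force passes 120 N, or if a joint passes its speed limit or range.

## Working session

There is one attempt and no reset: what is moved stays moved. The work goes in short steps, Python scripts to look and compute and a shell command to move; the robot and the scene stay as the last step left them, time stands still between calls to the robot, and variables do not carry over. Pictures are saved under pics/ and viewed, at most 10 in all, crops included, and the job is handed in when it is done.

```bash
ls; mkdir -p pics; python3 - <<'E'
from bench import r
import cv2,numpy as np
o=r.get_obs();print({k:np.round(v,3).tolist() for k,v in o.items()})
for n in("scene","top","wrist"):
    c=r.camera(n);cv2.imwrite(f"pics/{n}0.png",c["image"][:,:,::-1])
    print(n,{k:np.round(v,4).tolist() for k,v in c.items() if k!="image"})
a=[cv2.imread(f"pics/{n}0.png") for n in("scene","top")]
E
```

```text
pics
{'time_s': 0.0, 'joint_positions': [1.055, 0.277, 1.506, -0.0, 1.361, -0.121], 'qd': [-0.001, 0.001, 0.0, -0.0, -0.002, -0.002], 'tau': [-0.001, -40.458, -23.723, 0.07, 0.034, -0.0], 'tcp_pos': [0.221, 0.53, 0.197], 'eef_rot': [0.196, 0.981, -0.001, -0.0], 'wrist_force': [-0.528, -0.295, 1.071], 'ft_torque': [-0.047, 0.039, 0.005], 'finger_force': 0.0, 'grip_width': 0.094}
scene {'vertical_fov': 50.563, 'cx': 254.914, 'cy': 184.4997, 'R': [[0.849, -0.5284, -0.0078], [-0.2793, -0.436, -0.8555], [0.4487, 0.7285, -0.5177]], 't': [-0.4671, 0.2095, 1.0717]}
top {'vertical_fov': 50.2031, 'cx': 260.1469, 'cy': 189.1023, 'R': [[0.0025, -1.0, 0.0071], [-0.9957, -0.0032, -0.093], [0.0931, -0.0069, -0.9956]], 't': [0.0076, 0.5748, 1.3696]}
wrist {'vertical_fov': 68.312, 'cx': 255.8275, 'cy': 190.4502, 'mount': [[-0.0, -0.9592, -0.2827, 0.0827], [1.0, -0.0003, 0.001, -0.0008], [-0.0011, -0.2827, 0.9592, -0.187], [0.0, 0.0, 0.0, 1.0]]}
```

View pics/top0.png

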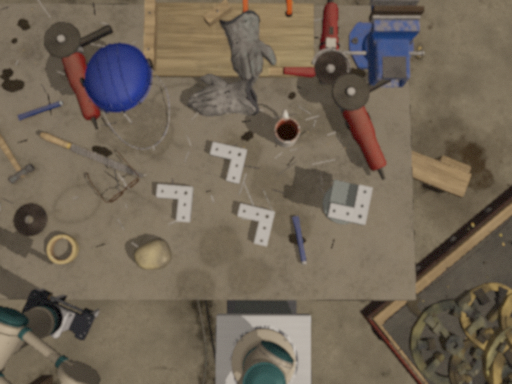

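View pics/scene0.png

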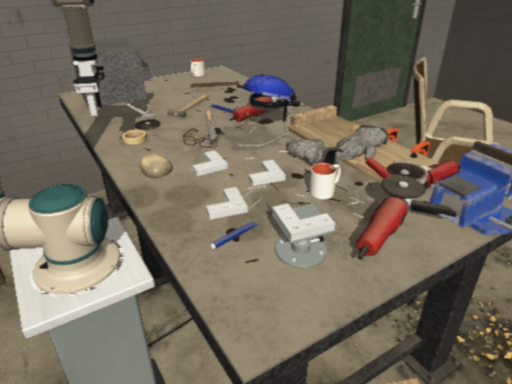

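The top view shows three loose brackets at about (228,160), (177,198) and (258,222), and the fixed one at (350,204). The chisel is at (299,238), the mug at (287,128) and the casting at (153,253). The scene view shows the stand's fixed bracket at about (303,220).

```bash
cat > h.py <<'E'
import cv2,numpy as np
from scipy.spatial.transform import Rotation as Ro
def cam(c,obs=None):
    f=c["image"].shape[0]/2/np.tan(np.radians(c["vertical_fov"])/2)
    K=np.array([[f,0,c["cx"]],[0,f,c["cy"]],[0,0,1]])
    if "mount" in c:
        T=np.eye(4);T[:3,:3]=Ro.from_quat(obs["eef_rot"]).as_matrix();T[:3,3]=obs["tcp_pos"]
        W=T@np.array(c["mount"]);return K,W[:3,:3],W[:3,3]
    R=np.array(c["R"]);return K,R.T,-R.T@np.array(c["t"])
def ray(C,p):
    K,R,o=C;d=R@np.linalg.solve(K,[p[0],p[1],1]);return o,d
def onz(C,p,z):
    o,d=ray(C,p);return (o+d*(z-o[2])/d[2])[:2]
def whites(c,thr=150,amin=200):
    im=c["image"].astype(int)
    m=((im.min(2)>thr)&(im.max(2)-im.min(2)<30)).astype(np.uint8)
    m=cv2.morphologyEx(m,cv2.MORPH_CLOSE,np.ones((3,3),np.uint8))
    cs,_=cv2.findContours(m,cv2.RETR_EXTERNAL,cv2.CHAIN_APPROX_NONE)
    return [k[:,0,:].astype(float) for k in cs if cv2.contourArea(k)>amin]
def ell(pts):
    """world mm contour -> centre, yaw (deg), of L outline; size"""
    p=(np.asarray(pts)*1000).astype(np.float32)
    (c,s,a)=cv2.minAreaRect(p.reshape(-1,1,2));b=cv2.boxPoints((c,s,a))
    m=cv2.moments(p.reshape(-1,1,2));g=np.array([m["m10"],m["m01"]])/m["m00"]
    v=g-np.array(c);k=b[np.argmin(np.linalg.norm(b-g,axis=1))]
    d=k-np.array(c);yaw=np.degrees(np.arctan2(d[1],d[0]))+135
    return np.round(c,1),round(float((yaw+180)%360-180),1),np.round(s,1),np.round(k,1)
E
python3 - <<'E'
from bench import r
from h import *
c=r.camera("top");C=cam(c)
for k in whites(c):
    u=k.mean(0)
    if not(140<u[0]<390 and 130<u[1]<260):continue
    print("px",u.round(),len(k))
    for z in(.022,.094,.115,.139): print(z,*ell([onz(C,p,z) for p in k]))
c=r.camera("scene")
cv2.imwrite("pics/sc1.png",cv2.resize(c["image"][170:280,250:360,::-1],None,fx=5,fy=5,interpolation=cv2.INTER_CUBIC))
c=r.camera("top")
cv2.imwrite("pics/tp1.png",cv2.resize(c["image"][165:245,310:390,::-1],None,fx=6,fy=6,interpolation=cv2.INTER_CUBIC))
E
```

```text
px [258. 222.] 126
0.022 [454.6  32.6] 76.8 [116.6 116. ] [497.9 -37.4]
0.094 [454.1  31.9] 76.8 [110.6 110. ] [495.1 -34.5]
0.115 [453.9  31.6] 76.8 [108.9 108.3] [494.3 -33.6]
0.139 [453.8  31.4] 76.8 [106.9 106.3] [493.4 -32.7]
px [353. 207.] 136
0.022 [ 532.4 -298. ] -12.8 [124.5 127.2] [ 457.1 -345.4]
0.094 [ 527.9 -281.7] -12.8 [118.1 120.7] [ 456.5 -326.6]
0.115 [ 526.6 -276.9] -12.8 [116.2 118.7] [ 456.3 -321.2]
0.139 [ 525.1 -271.4] -12.8 [114.  116.6] [ 456.1 -314.9]
px [177. 199.] 128
0.022 [527.3 304.9] 85.4 [117.2 115.6] [580.6 242.2]
0.094 [523.  290.1] 85.4 [111.1 109.6] [573.6 230.7]
0.115 [521.8 285.8] 85.4 [109.4 107.9] [571.6 227.3]
0.139 [520.4 280.9] 85.4 [107.3 105.9] [569.2 223.5]
px [230. 160.] 125
0.022 [667.6 128. ] 77.1 [116.3 115.7] [711.2  58.6]
0.094 [656.1 122.4] 77.1 [110.3 109.7] [697.4  56.5]
0.115 [652.7 120.8] 77.1 [108.6 107.9] [693.4  55.9]
0.139 [648.9 118.9] 77.1 [106.6 106. ] [688.8  55.2]
```

View pics/sc1.png

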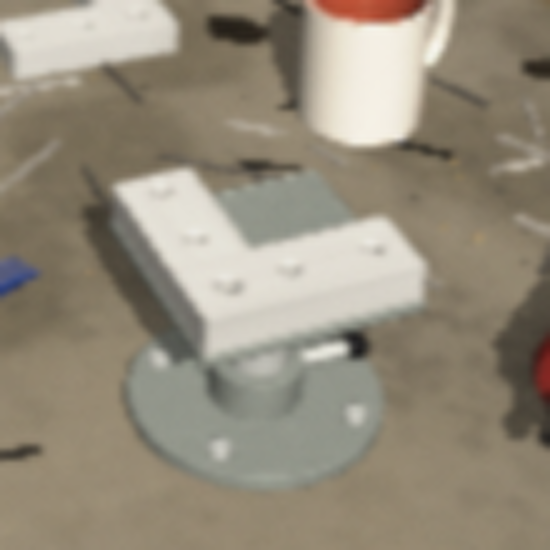

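View pics/tp1.png

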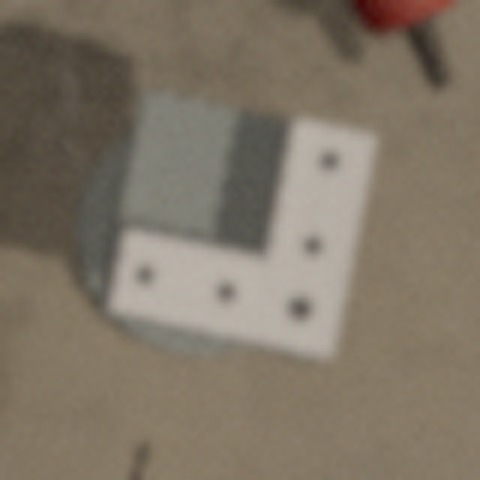

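The crops show the fixed bracket's top-face corners clearly in both views. In the scene crop the outer corner is at about (205,322) and the leg ends are near (425,268) and (112,188). The top crop has the matching corners at (335,357), (375,130) and (108,312). I'll triangulate these and move over bracket B.

```bash
python3 - <<'E'
from bench import r
from h import *
S=cam(r.camera("scene"));T=cam(r.camera("top"))
for s,t in [((205,322),(335,357)),((425,268),(375,130)),((385,218),(290,117)),((112,188),(108,312)),((193,168),(125,230)),((245,248),(265,253))]:
    s=(np.array(s)+.5)/5-.5+[250,170];t=(np.array(t)+.5)/6-.5+[310,165]
    o1,d1=ray(S,s);o2,d2=ray(T,t)
    k=np.linalg.lstsq(np.c_[d1,-d2],o2-o1,rcond=None)[0]
    a,b=o1+k[0]*d1,o2+k[1]*d2;print(((a+b)/2*1000).round(1),np.linalg.norm(a-b).round(4)*1000)
E
R='{"dx":-1,"dy":-1,"az":0.896}'
python3 -m creep '[{"dx":-1,"dy":-1,"az":0.896},{"dx":-1,"dy":-1,"az":0.896},{"dx":-1,"dy":-1,"az":0.896},{"dx":-1,"dy":-1,"az":0.896},{"dx":-1,"dy":-1,"az":0.896},{"dx":-1,"dy":-1,"az":0.896},{"dx":-1,"dy":-1,"az":0.896},{"dx":-1,"dy":-1,"az":0.896},{"dx":-1,"dy":-1,"az":0.896},{"dx":-1,"dy":-1,"az":0.896}]' -1
```

```text
[ 454.5 -321.6  121.5] 3.7
[ 574.1 -345.   120.9] 5.2
[ 582.6 -301.2  121.6] 0.8
[ 478.9 -203.   122. ] 1.1
[ 523.  -212.8  124.1] 1.3
[ 508.  -284.8  122.1] 6.3schema error: expected keys dx, dy, dz, ax, ay, az
```

```bash
python3 -m creep '[{"dx":-1,"dy":-1,"dz":0,"ax":0,"ay":0,"az":0.896},{"dx":-1,"dy":-1,"dz":0,"ax":0,"ay":0,"az":0.896},{"dx":-1,"dy":-1,"dz":0,"ax":0,"ay":0,"az":0.896},{"dx":-1,"dy":-1,"dz":0,"ax":0,"ay":0,"az":0.896},{"dx":-1,"dy":-1,"dz":0,"ax":0,"ay":0,"az":0.896},{"dx":-1,"dy":-1,"dz":0,"ax":0,"ay":0,"az":0.896},{"dx":-1,"dy":-1,"dz":0,"ax":0,"ay":0,"az":0.896},{"dx":-1,"dy":-1,"dz":0,"ax":0,"ay":0,"az":0.896},{"dx":-1,"dy":-1,"dz":0,"ax":0,"ay":0,"az":0.896},{"dx":-1,"dy":-1,"dz":0,"ax":0,"ay":0,"az":0.896}]' -1
python3 -m creep '[{"dx":-1,"dy":1,"dz":0,"ax":0,"ay":0,"az":0},{"dx":-1,"dy":1,"dz":0,"ax":0,"ay":0,"az":0},{"dx":-1,"dy":1,"dz":0,"ax":0,"ay":0,"az":0},{"dx":-1,"dy":1,"dz":0,"ax":0,"ay":0,"az":0},{"dx":-1,"dy":1,"dz":0,"ax":0,"ay":0,"az":0},{"dx":-1,"dy":1,"dz":0,"ax":0,"ay":0,"az":0},{"dx":-1,"dy":1,"dz":0,"ax":0,"ay":0,"az":0},{"dx":-1,"dy":1,"dz":0,"ax":0,"ay":0,"az":0},{"dx":-1,"dy":1,"dz":0,"ax":0,"ay":0,"az":0},{"dx":-1,"dy":1,"dz":0,"ax":0,"ay":0,"az":0}]'
cat >> h.py <<'E'
def head(o):
    x=Ro.from_quat(o["eef_rot"]).as_matrix()[:,0];return float(np.degrees(np.arctan2(x[1],x[0])))
def look(r,z,thr=150,near=None,name=None,amin=1500):
    o=r.get_obs();c=r.camera("wrist");C=cam(c,o);out=[]
    for k in whites(c,thr,amin):
        e=ell([onz(C,p,z) for p in k]);out.append(e);print("px",k.mean(0).round(),"c",e[0],"yaw",e[1],"size",e[2])
    if name: cv2.imwrite(name,c["image"][:,:,::-1])
    return o,out
def goto(o,xyz,hd):
    """units for a move from measured pose; xyz m, heading deg"""
    R=Ro.from_quat(o["eef_rot"]).as_matrix();d=R.T@(np.array(xyz)-o["tcp_pos"])/.2
    a=(hd-head(o)+180)%360-180
    print("tcp",np.round(o["tcp_pos"],4),"head",round(head(o),2),"-> d",d.round(3),"az",round(-a/90,3))
def local(c,yaw,p):
    t=np.radians(yaw);return (np.array(c)+[p[0]*np.cos(t)-p[1]*np.sin(t),p[0]*np.sin(t)+p[1]*np.cos(t)])/1000
E
python3 - <<'E'
from bench import r
from h import *
o,e=look(r,.022,name="pics/w1.png")
for c,y,*_ in e: goto(o,[*local(c,y,(-4,-38)),.020],y)
print(o["joint_positions"],o["time_s"],o["wrist_force"])
E
```

```text
time_s: 1.65
tcp_pos: [0.3288, 0.2693, 0.1974]
eef_rot: [0.784, 0.621, 0.0, -0.0]
wrist_force: [0.0, 0.7, -0.2]
grip_width: 0.0936
finger_force: 0.0
time_s: 2.9
tcp_pos: [0.4774, 0.0294, 0.1975]
eef_rot: [0.784, 0.621, 0.0, 0.0]
wrist_force: [-0.7, 0.0, 0.1]
grip_width: 0.0937
finger_force: 0.0
px [ 29. 227.] c [146.2  27.2] yaw 60.9 size [ 44.5 158.6]
px [249. 179.] c [457.4  33.3] yaw 79.0 size [117.9 127.3]
px [404.  63.] c [666.5 128.3] yaw 78.0 size [114.4 119.4]
tcp [0.4774 0.0294 0.1975] head 76.81 -> d [-0.46  -1.433  0.887] az 0.177
tcp [0.4774 0.0294 0.1975] head 76.81 -> d [-0.016  0.088  0.888] az -0.024
tcp [0.4774 0.0294 0.1975] head 76.81 -> d [0.681 0.998 0.888] az -0.013
[-8.42876714e-02  1.29190316e-01  1.69816975e+00  1.10379818e-04
  1.31392680e+00  1.45844714e-01] 2.9 [-0.74058465  0.04332537  0.14348997]
```

View pics/w1.png

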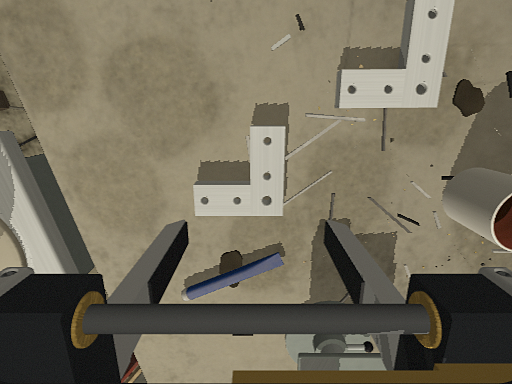

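The wrist view shows bracket B with its outer corner at (283,215), its gripping leg vertical and centred near column 268, and the chisel below it at (235,275). The white mask picks up some of the side face, so I'll check thresholds.

```bash
python3 - <<'E'
from bench import r
from h import *
im=cv2.imread("pics/w1.png").min(2)
print(im[195:222,225],im[195:222,268],im[120:132,268],im[150,276:294],im[150,244:256],im[200,186:200])
for t in(165,180,195,205,215,225):
    print(t);o,e=look(r,.022,thr=t)
E
```

```text
[175 176 177 178 177 179 175 177 178 176 176 174 175 173 177 177 175 179
 180 178 185 108 116 117 118 117 118] [154  81  61  67  71  76  76  75  73  87 147 181 177 176 175 176 176 176
 177 181 187  87  97 100  98  99  97] [ 74  74  73  75  70  77 139 183 177 174 175 172] [171 171 172 172 170 173 178 185 138  73  62 106 118 115 118 115 115  88] [117 114 115 120 140 144 165 172 172 177 176 177] [119 118 119 120 120 118 118 110 171 183 180 179 181 186]
165
px [ 29. 228.] c [145.4  26. ] yaw 61.0 size [ 43.  153.3]
px [248. 179.] c [453.9  34.6] yaw 76.8 size [119.1 119.2]
px [404.  64.] c [666.2 128.1] yaw 78.3 size [114.3 119.1]
180
195
205
215
225
```

```bash
python3 -m creep '[{"dx":-0.022,"dy":0.07,"dz":0.3,"ax":0,"ay":0,"az":0},{"dx":-0.022,"dy":0.07,"dz":0.5,"ax":0,"ay":0,"az":0},{"dx":-0.022,"dy":0.07,"dz":0.65,"ax":0,"ay":0,"az":0},{"dx":-0.022,"dy":0.07,"dz":0.75,"ax":0,"ay":0,"az":0},{"dx":-0.022,"dy":0.07,"dz":0.83,"ax":0,"ay":0,"az":0},{"dx":-0.022,"dy":0.07,"dz":0.86,"ax":0,"ay":0,"az":0},{"dx":-0.022,"dy":0.07,"dz":0.88,"ax":0,"ay":0,"az":0},{"dx":-0.022,"dy":0.07,"dz":0.885,"ax":0,"ay":0,"az":0},{"dx":-0.022,"dy":0.07,"dz":0.885,"ax":0,"ay":0,"az":0},{"dx":-0.022,"dy":0.07,"dz":0.885,"ax":0,"ay":0,"az":0}]'
python3 -m creep '[{"dx":0,"dy":0,"dz":0,"ax":0,"ay":0,"az":0},{"dx":0,"dy":0,"dz":0,"ax":0,"ay":0,"az":0},{"dx":0,"dy":0,"dz":0,"ax":0,"ay":0,"az":0},{"dx":0,"dy":0,"dz":0,"ax":0,"ay":0,"az":0},{"dx":0,"dy":0,"dz":0,"ax":0,"ay":0,"az":0},{"dx":0,"dy":0,"dz":0,"ax":0,"ay":0,"az":0},{"dx":0,"dy":0,"dz":0,"ax":0,"ay":0,"az":0},{"dx":0,"dy":0,"dz":0,"ax":0,"ay":0,"az":0},{"dx":0,"dy":0,"dz":0,"ax":0,"ay":0,"az":0},{"dx":0,"dy":0,"dz":0,"ax":0,"ay":0,"az":0}]' 1
python3 - <<'E'
from bench import r
from h import *
o=r.get_obs();print(o["tcp_pos"],head(o))
E
```

```text
time_s: 4.5
tcp_pos: [0.4906, 0.0212, 0.0208]
eef_rot: [0.784, 0.621, 0.0, 0.0]
wrist_force: [-0.9, -0.9, -0.4]
grip_width: 0.0936
finger_force: 0.0
time_s: 5.75
tcp_pos: [0.4903, 0.0213, 0.0204]
eef_rot: [0.784, 0.621, 0.0, -0.0]
wrist_force: [0.8, -0.5, -0.7]
grip_width: 0.0006
finger_force: 0.0
[0.49029735 0.02125039 0.02036835] 76.73847481948047
```

The gripper closed on nothing, so I'll look.

```bash
python3 - <<'E'
from bench import r
from h import *
o,e=look(r,.022,thr=165,name="pics/w2.png")
E
```

```text
px [203. 226.] c [451.1  26.3] yaw -38.0 size [154.   71.1]
px [454.  67.] c [634.9  98.6] yaw 90.8 size [43.8 71.4]
```

View pics/w2.png

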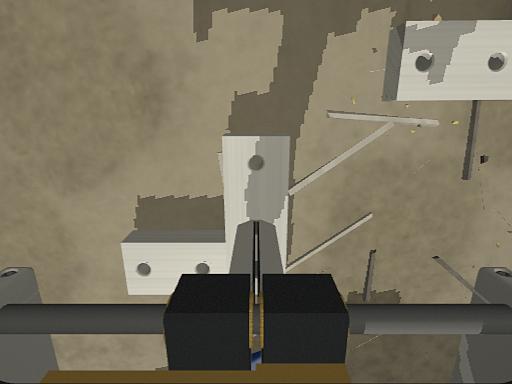

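Bracket undisturbed: in this view its leg spans columns 223–290. The fingers meet at (256,222), on top of it, so the tips really end about 8 mm behind the reported TCP rather than 17 mm ahead. I'll open, go lower and grip again.

```bash
python3 -m creep '[{"dx":0,"dy":0,"dz":0,"ax":0,"ay":0,"az":0},{"dx":0,"dy":0,"dz":0,"ax":0,"ay":0,"az":0},{"dx":0,"dy":0,"dz":0,"ax":0,"ay":0,"az":0},{"dx":0,"dy":0,"dz":0,"ax":0,"ay":0,"az":0},{"dx":0,"dy":0,"dz":0,"ax":0,"ay":0,"az":0},{"dx":0,"dy":0,"dz":0,"ax":0,"ay":0,"az":0},{"dx":0,"dy":0,"dz":0,"ax":0,"ay":0,"az":0},{"dx":0,"dy":0,"dz":0,"ax":0,"ay":0,"az":0},{"dx":0,"dy":0,"dz":0,"ax":0,"ay":0,"az":0},{"dx":0,"dy":0,"dz":0,"ax":0,"ay":0,"az":0}]' -1
python3 -m creep '[{"dx":0,"dy":0,"dz":0.02,"ax":0,"ay":0,"az":0},{"dx":0,"dy":0,"dz":0.035,"ax":0,"ay":0,"az":0},{"dx":0,"dy":0,"dz":0.05,"ax":0,"ay":0,"az":0},{"dx":0,"dy":0,"dz":0.06,"ax":0,"ay":0,"az":0},{"dx":0,"dy":0,"dz":0.07,"ax":0,"ay":0,"az":0},{"dx":0,"dy":0,"dz":0.08,"ax":0,"ay":0,"az":0},{"dx":0,"dy":0,"dz":0.09,"ax":0,"ay":0,"az":0},{"dx":0,"dy":0,"dz":0.095,"ax":0,"ay":0,"az":0},{"dx":0,"dy":0,"dz":0.1,"ax":0,"ay":0,"az":0},{"dx":0,"dy":0,"dz":0.1,"ax":0,"ay":0,"az":0}]'
```

```text
time_s: 7.05
tcp_pos: [0.4903, 0.0212, 0.0203]
eef_rot: [0.784, 0.621, 0.0, -0.0]
wrist_force: [0.2, 0.1, 0.1]
grip_width: 0.0934
finger_force: 0.0
time_s: 8.3
tcp_pos: [0.4903, 0.0212, 0.0003]
eef_rot: [0.784, 0.621, 0.0, -0.0]
wrist_force: [-0.5, -0.4, 0.1]
grip_width: 0.0943
finger_force: 0.0
```

```bash
python3 -m creep '[{"dx":0,"dy":0,"dz":0,"ax":0,"ay":0,"az":0},{"dx":0,"dy":0,"dz":0,"ax":0,"ay":0,"az":0},{"dx":0,"dy":0,"dz":0,"ax":0,"ay":0,"az":0},{"dx":0,"dy":0,"dz":0,"ax":0,"ay":0,"az":0},{"dx":0,"dy":0,"dz":0,"ax":0,"ay":0,"az":0},{"dx":0,"dy":0,"dz":0,"ax":0,"ay":0,"az":0},{"dx":0,"dy":0,"dz":0,"ax":0,"ay":0,"az":0},{"dx":0,"dy":0,"dz":0,"ax":0,"ay":0,"az":0},{"dx":0,"dy":0,"dz":0,"ax":0,"ay":0,"az":0},{"dx":0,"dy":0,"dz":0,"ax":0,"ay":0,"az":0}]' 1
python3 - <<'E'
from bench import r
from h import *
o,e=look(r,.022,thr=165,name="pics/w3.png")
print(o["tcp_pos"],head(o))
E
```

```text
time_s: 9.55
tcp_pos: [0.4903, 0.0212, 0.0004]
eef_rot: [0.784, 0.621, 0.0, -0.0]
wrist_force: [-0.3, 0.1, 0.2]
grip_width: 0.0437
finger_force: 30.0
px [259. 228.] c [498.9  24.6] yaw -4.5 size [120.3  52.1]
px [493.  63.] c [637.7  98.1] yaw 67.9 size [43.4 31.7]
[4.90275003e-01 2.12485552e-02 3.83272167e-04] 76.74249092470309
```

View pics/w3.png

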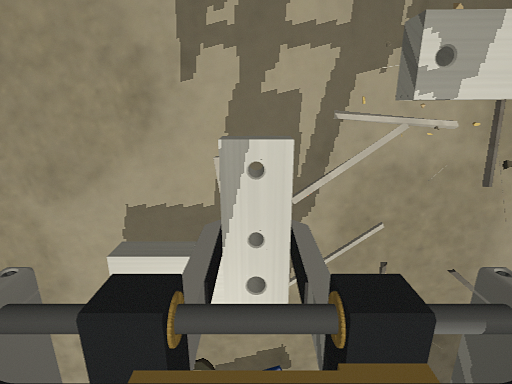

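The bracket is held squarely (width 43.7 mm, 30 N), with the leg end at v=138. That puts the TCP at bracket-local (-5,-38), about level with its bottom face. Next I lift it and move back from the stand to look.

```bash
python3 -m creep '[{"dx":0,"dy":0,"dz":-0.15,"ax":0,"ay":0,"az":0},{"dx":0,"dy":0,"dz":-0.4,"ax":0,"ay":0,"az":-0.11},{"dx":-0.1,"dy":0.1,"dz":-0.65,"ax":0,"ay":0,"az":-0.22},{"dx":-0.25,"dy":0.25,"dz":-0.85,"ax":0,"ay":0,"az":-0.33},{"dx":-0.4,"dy":0.4,"dz":-1,"ax":0,"ay":0,"az":-0.44},{"dx":-0.55,"dy":0.55,"dz":-1,"ax":0,"ay":0,"az":-0.55},{"dx":-0.7,"dy":0.7,"dz":-1,"ax":0,"ay":0,"az":-0.66},{"dx":-0.8,"dy":0.8,"dz":-1,"ax":0,"ay":0,"az":-0.77},{"dx":-0.87,"dy":0.87,"dz":-1,"ax":0,"ay":0,"az":-0.88},{"dx":-0.9,"dy":0.9,"dz":-1,"ax":0,"ay":0,"az":-0.98}]'
python3 -m creep '[{"dx":-0.06,"dy":-0.1,"dz":-0.1,"ax":0,"ay":0,"az":-0.025},{"dx":-0.12,"dy":-0.2,"dz":-0.25,"ax":0,"ay":0,"az":-0.025},{"dx":-0.2,"dy":-0.3,"dz":-0.4,"ax":0,"ay":0,"az":-0.025},{"dx":-0.24,"dy":-0.3,"dz":-0.5,"ax":0,"ay":0,"az":-0.025},{"dx":-0.24,"dy":-0.3,"dz":-0.5,"ax":0,"ay":0,"az":-0.025},{"dx":-0.24,"dy":-0.3,"dz":-0.5,"ax":0,"ay":0,"az":-0.025},{"dx":-0.24,"dy":-0.3,"dz":-0.5,"ax":0,"ay":0,"az":-0.025},{"dx":-0.24,"dy":-0.3,"dz":-0.5,"ax":0,"ay":0,"az":-0.025},{"dx":-0.24,"dy":-0.3,"dz":-0.5,"ax":0,"ay":0,"az":-0.025},{"dx":-0.24,"dy":-0.3,"dz":-0.5,"ax":0,"ay":0,"az":-0.025}]'
python3 - <<'E'
from bench import r
from h import *
for t in(150,165):
    o,e=look(r,.122,thr=t,name=f"pics/w4_{t}.png",amin=800)
print(o["tcp_pos"],head(o),o["wrist_force"])
E
```

```text
time_s: 10.85
tcp_pos: [0.6238, -0.1961, 0.198]
eef_rot: [0.129, 0.992, 0.001, -0.002]
wrist_force: [-0.9, -0.0, -4.5]
grip_width: 0.0438
finger_force: 30.0
time_s: 12.1
tcp_pos: [0.6549, -0.2656, 0.3003]
eef_rot: [0.112, 0.994, 0.0, -0.0]
wrist_force: [0.5, 0.6, -5.7]
grip_width: 0.0432
finger_force: 30.0
px [249. 284.] c [ 813.8 -312.4] yaw 178.7 size [116.4  76.9]
px [147. 265.] c [ 755.9 -449. ] yaw 18.9 size [118.9  28.1]
px [379. 192.] c [ 714.5 -108.4] yaw 29.4 size [61.2 80.1]
px [262. 184.] c [ 676.7 -269.7] yaw 151.1 size [121.5 146.1]
px [479. 116.] c [643.2  32.7] yaw 80.9 size [81.9 93.4]
px [216.  58.] c [ 526.1 -273.9] yaw -12.5 size [119.3 120.1]
px [249. 284.] c [ 813.8 -312.7] yaw 178.6 size [116.  77.]
px [147. 265.] c [ 755.9 -449.2] yaw 18.9 size [119.   28.1]
px [258. 187.] c [ 685.8 -269.9] yaw -22.6 size [103.5 146.9]
px [484. 115.] c [644.5  37.9] yaw 84.9 size [71.1 93.4]
px [216.  58.] c [ 526.4 -274.2] yaw -12.6 size [118.4 119.3]
[ 0.65490791 -0.26566827  0.3004135 ] 167.18872458424312 [-0.08636987  0.48181791 -5.35892597]
```

View pics/w4_165.png

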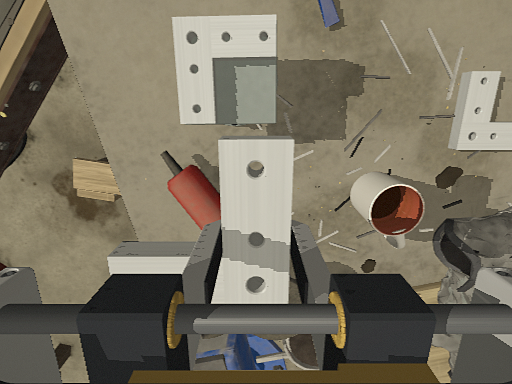

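The stand's fixed bracket sits at image (175–277, 14–125), giving centre (526.3,-274.0) and yaw -12.6°, clear of the held bracket. I'll move over it and stop above the surface.

```bash
python3 -m creep '[{"dx":0.1,"dy":0,"dz":0,"ax":0,"ay":0,"az":0},{"dx":0.3,"dy":0.01,"dz":0.1,"ax":0,"ay":0,"az":0},{"dx":0.5,"dy":0.01,"dz":0.25,"ax":0,"ay":0,"az":0},{"dx":0.59,"dy":0.01,"dz":0.45,"ax":0,"ay":0,"az":0},{"dx":0.59,"dy":0.01,"dz":0.6,"ax":0,"ay":0,"az":0},{"dx":0.59,"dy":0.01,"dz":0.7,"ax":0,"ay":0,"az":0},{"dx":0.59,"dy":0.01,"dz":0.78,"ax":0,"ay":0,"az":0},{"dx":0.59,"dy":0.01,"dz":0.82,"ax":0,"ay":0,"az":0},{"dx":0.59,"dy":0.01,"dz":0.827,"ax":0,"ay":0,"az":0},{"dx":0.59,"dy":0.01,"dz":0.827,"ax":0,"ay":0,"az":0}]'
python3 -m creep '[{"dx":0,"dy":0,"dz":0.005,"ax":0,"ay":0,"az":0},{"dx":0,"dy":0,"dz":0.01,"ax":0,"ay":0,"az":0},{"dx":0,"dy":0,"dz":0.015,"ax":0,"ay":0,"az":0},{"dx":0,"dy":0,"dz":0.02,"ax":0,"ay":0,"az":0},{"dx":0,"dy":0,"dz":0.025,"ax":0,"ay":0,"az":0},{"dx":0,"dy":0,"dz":0.03,"ax":0,"ay":0,"az":0},{"dx":0,"dy":0,"dz":0.035,"ax":0,"ay":0,"az":0},{"dx":0,"dy":0,"dz":0.035,"ax":0,"ay":0,"az":0},{"dx":0,"dy":0,"dz":0.035,"ax":0,"ay":0,"az":0},{"dx":0,"dy":0,"dz":0.035,"ax":0,"ay":0,"az":0}]'
```

```text
time_s: 13.45
tcp_pos: [0.5409, -0.2379, 0.1356]
eef_rot: [0.112, 0.994, -0.0, 0.001]
wrist_force: [0.1, 0.7, -4.9]
grip_width: 0.0436
finger_force: 30.0
time_s: 14.7
tcp_pos: [0.5404, -0.2376, 0.128]
eef_rot: [0.112, 0.994, 0.0, 0.0]
wrist_force: [-0.1, 0.1, -5.3]
grip_width: 0.0439
finger_force: 30.0
```

No contact yet, so I'll continue down slowly.

```bash
python3 -m creep '[{"dx":0,"dy":0,"dz":0.005,"ax":0,"ay":0,"az":0},{"dx":0,"dy":0,"dz":0.01,"ax":0,"ay":0,"az":0},{"dx":0,"dy":0,"dz":0.015,"ax":0,"ay":0,"az":0},{"dx":0,"dy":0,"dz":0.02,"ax":0,"ay":0,"az":0},{"dx":0,"dy":0,"dz":0.02,"ax":0,"ay":0,"az":0},{"dx":0,"dy":0,"dz":0.02,"ax":0,"ay":0,"az":0},{"dx":0,"dy":0,"dz":0.02,"ax":0,"ay":0,"az":0},{"dx":0,"dy":0,"dz":0.02,"ax":0,"ay":0,"az":0},{"dx":0,"dy":0,"dz":0.02,"ax":0,"ay":0,"az":0},{"dx":0,"dy":0,"dz":0.02,"ax":0,"ay":0,"az":0}]'
```

```text
time_s: 15.95
tcp_pos: [0.5404, -0.2376, 0.1239]
eef_rot: [0.112, 0.994, 0.0, 0.0]
wrist_force: [0.3, -0.1, -5.7]
grip_width: 0.0434
finger_force: 30.0
```

```bash
python3 -m creep '[{"dx":0,"dy":0,"dz":0.003,"ax":0,"ay":0,"az":0},{"dx":0,"dy":0,"dz":0.006,"ax":0,"ay":0,"az":0},{"dx":0,"dy":0,"dz":0.009,"ax":0,"ay":0,"az":0},{"dx":0,"dy":0,"dz":0.012,"ax":0,"ay":0,"az":0},{"dx":0,"dy":0,"dz":0.015,"ax":0,"ay":0,"az":0},{"dx":0,"dy":0,"dz":0.015,"ax":0,"ay":0,"az":0},{"dx":0,"dy":0,"dz":0.015,"ax":0,"ay":0,"az":0},{"dx":0,"dy":0,"dz":0.015,"ax":0,"ay":0,"az":0},{"dx":0,"dy":0,"dz":0.015,"ax":0,"ay":0,"az":0},{"dx":0,"dy":0,"dz":0.015,"ax":0,"ay":0,"az":0}]'
```

```text
time_s: 17.2
tcp_pos: [0.5406, -0.2376, 0.1211]
eef_rot: [0.112, 0.994, 0.0, 0.0]
wrist_force: [0.7, 1.6, -0.6]
grip_width: 0.0434
finger_force: 30.0
```

Weight nearly all carried (−0.6 N) at z=0.1211, so I'll release, rise and back off for a look.

```bash
python3 -m creep '[{"dx":0,"dy":0,"dz":0,"ax":0,"ay":0,"az":0},{"dx":0,"dy":0,"dz":0,"ax":0,"ay":0,"az":0},{"dx":0,"dy":0,"dz":0,"ax":0,"ay":0,"az":0},{"dx":0,"dy":0,"dz":0,"ax":0,"ay":0,"az":0},{"dx":0,"dy":0,"dz":0,"ax":0,"ay":0,"az":0},{"dx":0,"dy":0,"dz":0,"ax":0,"ay":0,"az":0},{"dx":0,"dy":0,"dz":-0.05,"ax":0,"ay":0,"az":0},{"dx":0,"dy":0,"dz":-0.15,"ax":0,"ay":0,"az":0},{"dx":0,"dy":0,"dz":-0.35,"ax":0,"ay":0,"az":0},{"dx":0,"dy":0,"dz":-0.6,"ax":0,"ay":0,"az":0}]' -1
python3 -m creep '[{"dx":-0.1,"dy":0,"dz":-0.3,"ax":0,"ay":0,"az":0},{"dx":-0.3,"dy":0,"dz":-0.35,"ax":0,"ay":0,"az":0},{"dx":-0.5,"dy":0,"dz":-0.35,"ax":0,"ay":0,"az":0},{"dx":-0.7,"dy":0.15,"dz":-0.35,"ax":0,"ay":0,"az":0.1},{"dx":-0.8,"dy":0.35,"dz":-0.35,"ax":0,"ay":0,"az":0.2},{"dx":-0.8,"dy":0.5,"dz":-0.35,"ax":0,"ay":0,"az":0.3},{"dx":-0.8,"dy":0.6,"dz":-0.35,"ax":0,"ay":0,"az":0.35},{"dx":-0.8,"dy":0.6,"dz":-0.35,"ax":0,"ay":0,"az":0.35},{"dx":-0.8,"dy":0.6,"dz":-0.35,"ax":0,"ay":0,"az":0.35},{"dx":-0.8,"dy":0.6,"dz":-0.35,"ax":0,"ay":0,"az":0.35}]'
python3 - <<'E'
from bench import r
from h import *
for t in(150,165):
    o,e=look(r,.143,thr=t,name=f"pics/w5.png",amin=800)
goto(o,[*local((667,128.1),77.5,(-4,-38)),.15],77.5)
c=r.camera("top");C=cam(c)
for t in (150,165,175):
  for k in whites(c,t):
    u=k.mean(0)
    if 300<u[0]<390 and 170<u[1]<260: print(t,u.round(),*ell([onz(C,p,.143) for p in k]))
E
```

```text
time_s: 18.45
tcp_pos: [0.5399, -0.2373, 0.242]
eef_rot: [0.112, 0.994, 0.0, -0.001]
wrist_force: [0.8, -0.1, -0.3]
grip_width: 0.0941
finger_force: 0.0
time_s: 19.7
tcp_pos: [0.7226, -0.1573, 0.3112]
eef_rot: [0.377, 0.926, -0.0, 0.0]
wrist_force: [-1.3, 0.3, -0.3]
grip_width: 0.0937
finger_force: 0.0
px [ 82. 125.] c [ 528.3 -272.7] yaw 167.3 size [120.4 120.2]
px [371.  17.] c [675.9  67.2] yaw 68.0 size [95.1 68.4]
px [ 82. 125.] c [ 528.4 -272.8] yaw 167.6 size [120.3 119.3]
px [369.  17.] c [676.7  67.5] yaw 67.3 size [94.7 67.6]
tcp [ 0.7226 -0.1572  0.3111] head 135.63 -> d [1.025 0.909 0.805] az 0.646
150 [357. 203.] [ 524.6 -287.7] -26.7 [ 82.9 120.3] [ 455.3 -310.6]
```

View pics/w5.png

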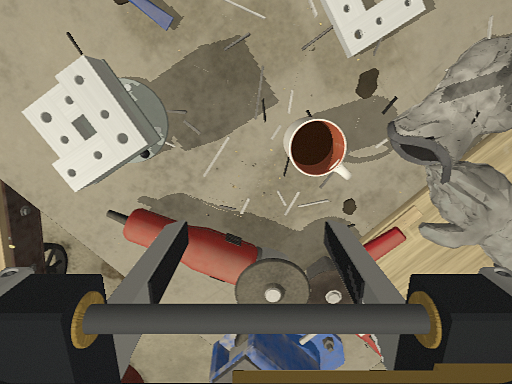

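The second bracket sits squarely and level at image (82,125): outline 120×120, centre (528.3,-272.7), yaw 167.5°. Next is the far bracket at (667,128).

```bash
python3 -m creep '[{"dx":0.15,"dy":0.1,"dz":0,"ax":0,"ay":0,"az":0.1},{"dx":0.35,"dy":0.3,"dz":0,"ax":0,"ay":0,"az":0.2},{"dx":0.55,"dy":0.5,"dz":0.1,"ax":0,"ay":0,"az":0.3},{"dx":0.75,"dy":0.7,"dz":0.2,"ax":0,"ay":0,"az":0.4},{"dx":0.9,"dy":0.8,"dz":0.35,"ax":0,"ay":0,"az":0.5},{"dx":1,"dy":0.9,"dz":0.45,"ax":0,"ay":0,"az":0.6},{"dx":1,"dy":0.91,"dz":0.5,"ax":0,"ay":0,"az":0.646},{"dx":1,"dy":0.91,"dz":0.5,"ax":0,"ay":0,"az":0.646},{"dx":1,"dy":0.91,"dz":0.5,"ax":0,"ay":0,"az":0.646},{"dx":1,"dy":0.91,"dz":0.5,"ax":0,"ay":0,"az":0.646}]'
python3 - <<'E'
from bench import r
from h import *
for t in(155,165,170):
    print(t);o,e=look(r,.022,thr=t,name=f"pics/w6.png",amin=2000)
    for c,y,s,_ in e:
        if 110<s.min() and s.max()<130: goto(o,[*local(c,y,(-4,-38)),.0],y)
E
```

```text
time_s: 21.1
tcp_pos: [0.7075, 0.1132, 0.2119]
eef_rot: [0.78, 0.626, 0.001, 0.0]
wrist_force: [0.1, -0.6, -0.0]
grip_width: 0.0942
finger_force: 0.0
155
px [234. 171.] c [667.  130.9] yaw 77.0 size [119.2 119.5]
px [87. 57.] c [526.3 302. ] yaw 88.5 size [108.7 119.6]
tcp [0.7075 0.1132 0.2119] head 77.53 -> d [ 0.02  -0.029  1.06 ] az 0.006
165
px [234. 171.] c [667.  130.8] yaw 77.0 size [119.2 119. ]
px [89. 56.] c [526.2 302.1] yaw 88.2 size [108.7 119.2]
tcp [0.7074 0.1133 0.2118] head 77.53 -> d [ 0.02  -0.028  1.059] az 0.006
170
px [234. 171.] c [666.8 130.5] yaw 77.6 size [119.  119.3]
px [89. 56.] c [526.2 302.2] yaw 88.7 size [108.1 119.4]
tcp [0.7073 0.1134 0.2117] head 77.53 -> d [ 0.02  -0.027  1.058] az -0.001
```

```bash
python3 -m creep '[{"dx":0.02,"dy":-0.028,"dz":0.2,"ax":0,"ay":0,"az":0.003},{"dx":0.02,"dy":-0.028,"dz":0.45,"ax":0,"ay":0,"az":0.003},{"dx":0.02,"dy":-0.028,"dz":0.65,"ax":0,"ay":0,"az":0.003},{"dx":0.02,"dy":-0.028,"dz":0.8,"ax":0,"ay":0,"az":0.003},{"dx":0.02,"dy":-0.028,"dz":0.87,"ax":0,"ay":0,"az":0.003},{"dx":0.02,"dy":-0.028,"dz":0.91,"ax":0,"ay":0,"az":0.003},{"dx":0.02,"dy":-0.028,"dz":0.94,"ax":0,"ay":0,"az":0.003},{"dx":0.02,"dy":-0.028,"dz":0.96,"ax":0,"ay":0,"az":0.003},{"dx":0.02,"dy":-0.028,"dz":0.98,"ax":0,"ay":0,"az":0.003},{"dx":0.02,"dy":-0.028,"dz":1,"ax":0,"ay":0,"az":0.003}]'
python3 -m creep '[{"dx":0,"dy":0,"dz":0.01,"ax":0,"ay":0,"az":0},{"dx":0,"dy":0,"dz":0.02,"ax":0,"ay":0,"az":0},{"dx":0,"dy":0,"dz":0.03,"ax":0,"ay":0,"az":0},{"dx":0,"dy":0,"dz":0.04,"ax":0,"ay":0,"az":0},{"dx":0,"dy":0,"dz":0.05,"ax":0,"ay":0,"az":0},{"dx":0,"dy":0,"dz":0.056,"ax":0,"ay":0,"az":0},{"dx":0,"dy":0,"dz":0.056,"ax":0,"ay":0,"az":0},{"dx":0,"dy":0,"dz":0.056,"ax":0,"ay":0,"az":0},{"dx":0,"dy":0,"dz":0.056,"ax":0,"ay":0,"az":0},{"dx":0,"dy":0,"dz":0.056,"ax":0,"ay":0,"az":0}]'
python3 -m creep '[{"dx":0,"dy":0,"dz":0,"ax":0,"ay":0,"az":0},{"dx":0,"dy":0,"dz":0,"ax":0,"ay":0,"az":0},{"dx":0,"dy":0,"dz":0,"ax":0,"ay":0,"az":0},{"dx":0,"dy":0,"dz":0,"ax":0,"ay":0,"az":0},{"dx":0,"dy":0,"dz":0,"ax":0,"ay":0,"az":0},{"dx":0,"dy":0,"dz":0,"ax":0,"ay":0,"az":0},{"dx":0,"dy":0,"dz":0,"ax":0,"ay":0,"az":0},{"dx":0,"dy":0,"dz":0,"ax":0,"ay":0,"az":0},{"dx":0,"dy":0,"dz":0,"ax":0,"ay":0,"az":0},{"dx":0,"dy":0,"dz":0,"ax":0,"ay":0,"az":0}]' 1
cat >> h.py <<'E'
def legend(r,name=None):
    """tool x (mm) of the held leg's end, seen by the wrist camera (TCP level with bracket bottom)"""
    c=r.camera("wrist");f=192/np.tan(np.radians(c["vertical_fov"])/2);g=c["image"].min(2).astype(float)
    col=np.median(g[:,240:275],axis=1);v0=np.argmax((col[100:190]>140)&(np.roll(col[100:190],-3)>140)&(np.roll(col[100:190],-8)>140))+100
    q=(v0-.5-c["cy"])/f;h=.187-.0216
    X=-(q*.9592*h+.2827*h)/(.9592-.2827*q);print("end row",v0,"tool x",round(1000*(X+.0827),1))
    if name: cv2.imwrite(name,c["image"][:,:,::-1])
E
python3 - <<'E'
from bench import r
from h import *
legend(r,"pics/w7.png");o=r.get_obs();print(o["tcp_pos"],head(o))
t=np.radians(77.2);d=np.array(o["tcp_pos"][:2])*1000-[667,130.8];print("local",d@[np.cos(t),np.sin(t)],d@[-np.sin(t),np.cos(t)])
E
```

```text
time_s: 22.5
tcp_pos: [0.7026, 0.1191, 0.0112]
eef_rot: [0.781, 0.624, 0.0, 0.0]
wrist_force: [-0.4, -0.5, 0.6]
grip_width: 0.0942
finger_force: 0.0
time_s: 23.75
tcp_pos: [0.7025, 0.119, -0.0001]
eef_rot: [0.781, 0.624, 0.0, 0.0]
wrist_force: [0.7, -0.9, 0.2]
grip_width: 0.0942
finger_force: 0.0
time_s: 25.0
tcp_pos: [0.7028, 0.119, -0.0002]
eef_rot: [0.781, 0.624, 0.0, 0.0]
wrist_force: [1.4, -0.3, 0.0]
grip_width: 0.0436
finger_force: 30.0
end row 141 tool x 64.1
[ 7.02750964e-01  1.19007306e-01 -1.78882514e-04] 77.28131864185741
local -3.5790657650494397 -37.475182675225234
```

```bash
python3 -m creep '[{"dx":0,"dy":0,"dz":-0.15,"ax":0,"ay":0,"az":0},{"dx":0,"dy":0,"dz":-0.4,"ax":0,"ay":0,"az":0.11},{"dx":-0.1,"dy":-0.02,"dz":-0.65,"ax":0,"ay":0,"az":0.22},{"dx":-0.25,"dy":-0.05,"dz":-0.85,"ax":0,"ay":0,"az":0.33},{"dx":-0.45,"dy":-0.1,"dz":-1,"ax":0,"ay":0,"az":0.44},{"dx":-0.65,"dy":-0.15,"dz":-1,"ax":0,"ay":0,"az":0.55},{"dx":-0.8,"dy":-0.2,"dz":-1,"ax":0,"ay":0,"az":0.66},{"dx":-0.92,"dy":-0.2,"dz":-1,"ax":0,"ay":0,"az":0.77},{"dx":-1,"dy":-0.2,"dz":-1,"ax":0,"ay":0,"az":0.88},{"dx":-1,"dy":-0.2,"dz":-1,"ax":0,"ay":0,"az":0.98}]'
python3 -m creep '[{"dx":-0.05,"dy":0.1,"dz":-0.03,"ax":0,"ay":0,"az":0.019},{"dx":-0.1,"dy":0.3,"dz":-0.05,"ax":0,"ay":0,"az":0.019},{"dx":-0.15,"dy":0.5,"dz":-0.05,"ax":0,"ay":0,"az":0.019},{"dx":-0.2,"dy":0.7,"dz":-0.05,"ax":0,"ay":0,"az":0.019},{"dx":-0.24,"dy":0.85,"dz":-0.05,"ax":0,"ay":0,"az":0.019},{"dx":-0.24,"dy":0.95,"dz":-0.05,"ax":0,"ay":0,"az":0.019},{"dx":-0.24,"dy":1,"dz":-0.05,"ax":0,"ay":0,"az":0.019},{"dx":-0.24,"dy":1,"dz":-0.05,"ax":0,"ay":0,"az":0.019},{"dx":-0.24,"dy":1,"dz":-0.05,"ax":0,"ay":0,"az":0.019},{"dx":-0.24,"dy":1,"dz":-0.05,"ax":0,"ay":0,"az":0.019}]'
python3 - <<'E'
from bench import r
from h import *
o=r.get_obs();goto(o,[*local((527.8,-273.1),-12.6,(-3.9,-38)),.152],-12.6);print(o["wrist_force"],o["grip_width"])
E
```

```text
time_s: 26.3
tcp_pos: [0.6171, -0.0683, 0.1984]
eef_rot: [0.995, -0.099, -0.002, -0.0]
wrist_force: [0.4, -1.0, -4.3]
grip_width: 0.0439
finger_force: 30.0
time_s: 27.55
tcp_pos: [0.5346, -0.2536, 0.2097]
eef_rot: [0.994, -0.109, -0.0, -0.0]
wrist_force: [-0.4, -0.0, -4.4]
grip_width: 0.0439
finger_force: 30.0
tcp [ 0.5346 -0.2536  0.2097] head -12.55 -> d [-0.032  0.293  0.288] az 0.001
[-0.37548857 -0.02681503 -4.36301179] 0.043907424903408425
```

```bash
python3 -m creep '[{"dx":-0.01,"dy":0.1,"dz":0,"ax":0,"ay":0,"az":0},{"dx":-0.032,"dy":0.2,"dz":0.03,"ax":0,"ay":0,"az":0},{"dx":-0.032,"dy":0.27,"dz":0.08,"ax":0,"ay":0,"az":0},{"dx":-0.032,"dy":0.293,"dz":0.14,"ax":0,"ay":0,"az":0},{"dx":-0.032,"dy":0.293,"dz":0.19,"ax":0,"ay":0,"az":0},{"dx":-0.032,"dy":0.293,"dz":0.23,"ax":0,"ay":0,"az":0},{"dx":-0.032,"dy":0.293,"dz":0.26,"ax":0,"ay":0,"az":0},{"dx":-0.032,"dy":0.293,"dz":0.28,"ax":0,"ay":0,"az":0},{"dx":-0.032,"dy":0.293,"dz":0.288,"ax":0,"ay":0,"az":0},{"dx":-0.032,"dy":0.293,"dz":0.288,"ax":0,"ay":0,"az":0}]'
python3 -m creep '[{"dx":0,"dy":0,"dz":0.01,"ax":0,"ay":0,"az":0},{"dx":0,"dy":0,"dz":0.02,"ax":0,"ay":0,"az":0},{"dx":0,"dy":0,"dz":0.028,"ax":0,"ay":0,"az":0},{"dx":0,"dy":0,"dz":0.034,"ax":0,"ay":0,"az":0},{"dx":0,"dy":0,"dz":0.039,"ax":0,"ay":0,"az":0},{"dx":0,"dy":0,"dz":0.043,"ax":0,"ay":0,"az":0},{"dx":0,"dy":0,"dz":0.046,"ax":0,"ay":0,"az":0},{"dx":0,"dy":0,"dz":0.048,"ax":0,"ay":0,"az":0},{"dx":0,"dy":0,"dz":0.048,"ax":0,"ay":0,"az":0},{"dx":0,"dy":0,"dz":0.048,"ax":0,"ay":0,"az":0}]'
```

```text
time_s: 28.8
tcp_pos: [0.5154, -0.3103, 0.1523]
eef_rot: [0.994, -0.11, 0.0, 0.0]
wrist_force: [0.1, -0.3, -4.3]
grip_width: 0.0442
finger_force: 30.0
time_s: 30.05
tcp_pos: [0.5153, -0.3103, 0.1426]
eef_rot: [0.994, -0.11, 0.0, -0.0]
wrist_force: [-0.3, 0.0, -3.9]
grip_width: 0.0435
finger_force: 30.0
```

```bash
python3 -m creep '[{"dx":0.001,"dy":-0.005,"dz":0,"ax":0,"ay":0,"az":0},{"dx":0.001,"dy":-0.005,"dz":0.002,"ax":0,"ay":0,"az":0},{"dx":0.001,"dy":-0.005,"dz":0.005,"ax":0,"ay":0,"az":0},{"dx":0,"dy":-0.004,"dz":0.006,"ax":0.003,"ay":0.003,"az":0},{"dx":-0.001,"dy":-0.003,"dz":0.007,"ax":0.006,"ay":0.006,"az":0},{"dx":-0.003,"dy":-0.001,"dz":0.008,"ax":0.009,"ay":0.009,"az":0},{"dx":-0.004,"dy":0,"dz":0.009,"ax":0.012,"ay":0.012,"az":0},{"dx":-0.005,"dy":0.001,"dz":0.01,"ax":0.015,"ay":0.015,"az":0},{"dx":-0.005,"dy":0.001,"dz":0.01,"ax":0.015,"ay":0.015,"az":0},{"dx":-0.005,"dy":0.001,"dz":0.01,"ax":0.015,"ay":0.015,"az":0}]'
python3 - <<'E'
from bench import r
o=r.get_obs();print(o["wrist_force"],o["ft_torque"])
E
```

```text
time_s: 31.3
tcp_pos: [0.5143, -0.3103, 0.1406]
eef_rot: [0.994, -0.11, 0.013, -0.01]
wrist_force: [-0.1, 0.7, -2.3]
grip_width: 0.0436
finger_force: 30.0
[-0.12027204  0.65499412 -2.31658511] [0.07116647 0.15966057 0.00027772]
```

```bash
python3 -m creep '[{"dx":0,"dy":0,"dz":0.001,"ax":0.002,"ay":0.002,"az":0},{"dx":-0.001,"dy":0.001,"dz":0.002,"ax":0.004,"ay":0.004,"az":0},{"dx":-0.001,"dy":0.001,"dz":0.003,"ax":0.006,"ay":0.006,"az":0},{"dx":-0.002,"dy":0.002,"dz":0.004,"ax":0.006,"ay":0.006,"az":0},{"dx":-0.002,"dy":0.002,"dz":0.005,"ax":0.006,"ay":0.006,"az":0},{"dx":-0.002,"dy":0.002,"dz":0.005,"ax":0.006,"ay":0.006,"az":0},{"dx":-0.002,"dy":0.002,"dz":0.005,"ax":0.006,"ay":0.006,"az":0},{"dx":-0.002,"dy":0.002,"dz":0.005,"ax":0.006,"ay":0.006,"az":0},{"dx":-0.002,"dy":0.002,"dz":0.005,"ax":0.006,"ay":0.006,"az":0},{"dx":-0.002,"dy":0.002,"dz":0.005,"ax":0.006,"ay":0.006,"az":0}]'
```

```text
time_s: 32.55
tcp_pos: [0.5138, -0.3107, 0.1396]
eef_rot: [0.994, -0.11, 0.018, -0.014]
wrist_force: [-1.1, -0.2, 0.8]
grip_width: 0.0441
finger_force: 30.0
```

```bash
python3 -m creep '[{"dx":0,"dy":0,"dz":0,"ax":0,"ay":0,"az":0},{"dx":0,"dy":0,"dz":0,"ax":0,"ay":0,"az":0},{"dx":0,"dy":0,"dz":0,"ax":0,"ay":0,"az":0},{"dx":0,"dy":0,"dz":0,"ax":0,"ay":0,"az":0},{"dx":0,"dy":0,"dz":0,"ax":0,"ay":0,"az":0},{"dx":0,"dy":0,"dz":0,"ax":0,"ay":0,"az":0},{"dx":0,"dy":0,"dz":-0.06,"ax":0,"ay":0,"az":0},{"dx":0,"dy":0,"dz":-0.2,"ax":0,"ay":0,"az":0},{"dx":0,"dy":0,"dz":-0.4,"ax":-0.021,"ay":-0.021,"az":0},{"dx":0,"dy":0,"dz":-0.65,"ax":-0.021,"ay":-0.021,"az":0}]' -1
python3 -m creep '[{"dx":0,"dy":-0.1,"dz":-0.15,"ax":0,"ay":0,"az":0},{"dx":0,"dy":-0.3,"dz":-0.2,"ax":0,"ay":0,"az":0},{"dx":0,"dy":-0.5,"dz":-0.2,"ax":0,"ay":0,"az":-0.1},{"dx":0,"dy":-0.7,"dz":-0.2,"ax":0,"ay":0,"az":-0.2},{"dx":0,"dy":-0.85,"dz":-0.2,"ax":0,"ay":0,"az":-0.3},{"dx":0,"dy":-0.95,"dz":-0.2,"ax":0,"ay":0,"az":-0.4},{"dx":0,"dy":-1,"dz":-0.2,"ax":0,"ay":0,"az":-0.45},{"dx":0,"dy":-1,"dz":-0.2,"ax":0,"ay":0,"az":-0.5},{"dx":0,"dy":-1,"dz":-0.2,"ax":0,"ay":0,"az":-0.5},{"dx":0,"dy":-1,"dz":-0.2,"ax":0,"ay":0,"az":-0.5}]'
python3 - <<'E'
from bench import r
from h import *
for t in(150,165):
    o,e=look(r,.164,thr=t,name=f"pics/w8.png",amin=2000)
goto(o,[*local((526.5,303),87,(-4,-38)),.2],87)
print(Ro.from_quat(o["eef_rot"]).as_matrix()[:,2])
E
```

```text
time_s: 33.8
tcp_pos: [0.5087, -0.3132, 0.2707]
eef_rot: [0.994, -0.11, -0.0, -0.0]
wrist_force: [0.3, -0.7, 0.4]
grip_width: 0.0937
finger_force: 0.0
time_s: 35.05
tcp_pos: [0.5524, -0.1188, 0.3099]
eef_rot: [0.961, 0.278, 0.0, 0.0]
wrist_force: [0.8, -0.2, -0.3]
grip_width: 0.094
finger_force: 0.0
px [25. 32.] c [553.9 177.4] yaw 99.1 size [52.8 85.1]
px [24. 31.] c [554.4 177.6] yaw 99.3 size [52.  84.1]
tcp [ 0.5524 -0.1188  0.3097] head 32.3 -> d [ 1.161 -1.726  0.549] az -0.608
[ 4.89435574e-04 -3.32704749e-05 -9.99999880e-01]
```

View pics/w8.png

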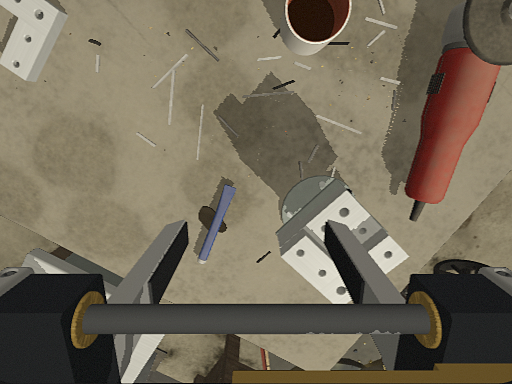

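The stack now has three brackets at image (340,245), aligned and leaning slightly toward the last one. The near finger partly hides it. That was my tenth picture, so from here I use numbers only. Now the last bracket.

```bash
python3 -m creep '[{"dx":0.1,"dy":-0.1,"dz":0,"ax":0,"ay":0,"az":-0.05},{"dx":0.3,"dy":-0.3,"dz":0,"ax":0,"ay":0,"az":-0.15},{"dx":0.5,"dy":-0.5,"dz":0,"ax":0,"ay":0,"az":-0.25},{"dx":0.7,"dy":-0.7,"dz":0,"ax":0,"ay":0,"az":-0.35},{"dx":0.85,"dy":-0.85,"dz":0,"ax":0,"ay":0,"az":-0.45},{"dx":0.95,"dy":-0.95,"dz":0,"ax":0,"ay":0,"az":-0.55},{"dx":1,"dy":-1,"dz":0,"ax":0,"ay":0,"az":-0.608},{"dx":1,"dy":-1,"dz":0,"ax":0,"ay":0,"az":-0.608},{"dx":1,"dy":-1,"dz":0,"ax":0,"ay":0,"az":-0.608},{"dx":1,"dy":-1,"dz":0,"ax":0,"ay":0,"az":-0.608}]'
python3 -m creep '[{"dx":0.1,"dy":-0.05,"dz":0.1,"ax":0,"ay":0,"az":0},{"dx":0.3,"dy":-0.15,"dz":0.2,"ax":0,"ay":0,"az":0},{"dx":0.5,"dy":-0.25,"dz":0.35,"ax":0,"ay":0,"az":0},{"dx":0.65,"dy":-0.288,"dz":0.45,"ax":0,"ay":0,"az":0},{"dx":0.685,"dy":-0.288,"dz":0.54,"ax":0,"ay":0,"az":0},{"dx":0.685,"dy":-0.288,"dz":0.56,"ax":0,"ay":0,"az":0},{"dx":0.685,"dy":-0.288,"dz":0.56,"ax":0,"ay":0,"az":0},{"dx":0.685,"dy":-0.288,"dz":0.56,"ax":0,"ay":0,"az":0},{"dx":0.685,"dy":-0.288,"dz":0.56,"ax":0,"ay":0,"az":0},{"dx":0.685,"dy":-0.288,"dz":0.56,"ax":0,"ay":0,"az":0}]'
python3 - <<'E'
from bench import r
from h import *
for t in(155,165,170):
    print(t);o,e=look(r,.022,thr=t,amin=2000)
    for c,y,s,_ in e:
        if 105<s.min() and s.max()<135: goto(o,[*local(c,y,(-4,-38)),.0],y)
E
```

```text
time_s: 36.4
tcp_pos: [0.6142, 0.1564, 0.3096]
eef_rot: [0.726, 0.688, -0.0, 0.0]
wrist_force: [0.3, -0.1, -0.9]
grip_width: 0.094
finger_force: 0.0
time_s: 37.65
tcp_pos: [0.564, 0.2968, 0.1979]
eef_rot: [0.725, 0.689, 0.0, 0.0]
wrist_force: [-0.4, 0.2, 0.2]
grip_width: 0.0943
finger_force: 0.0
155
px [237. 173.] c [526.6 308. ] yaw 85.8 size [119.6 119.7]
tcp [0.564  0.2968 0.1979] head 87.06 -> d [ 0.022 -0.001  0.99 ] az 0.014
165
px [237. 173.] c [526.6 308. ] yaw 85.7 size [119.5 119.2]
tcp [0.5639 0.2969 0.1978] head 87.07 -> d [ 0.021 -0.     0.989] az 0.015
170
px [237. 173.] c [526.6 308. ] yaw 86.0 size [119.1 119.3]
tcp [0.5638 0.297  0.1977] head 87.08 -> d [0.022 0.001 0.989] az 0.012
```

```bash
python3 -m creep '[{"dx":0.022,"dy":0,"dz":0.25,"ax":0,"ay":0,"az":0.014},{"dx":0.022,"dy":0,"dz":0.5,"ax":0,"ay":0,"az":0.014},{"dx":0.022,"dy":0,"dz":0.68,"ax":0,"ay":0,"az":0.014},{"dx":0.022,"dy":0,"dz":0.8,"ax":0,"ay":0,"az":0.014},{"dx":0.022,"dy":0,"dz":0.88,"ax":0,"ay":0,"az":0.014},{"dx":0.022,"dy":0,"dz":0.93,"ax":0,"ay":0,"az":0.014},{"dx":0.022,"dy":0,"dz":0.96,"ax":0,"ay":0,"az":0.014},{"dx":0.022,"dy":0,"dz":0.98,"ax":0,"ay":0,"az":0.014},{"dx":0.022,"dy":0,"dz":0.987,"ax":0,"ay":0,"az":0.014},{"dx":0.022,"dy":0,"dz":0.987,"ax":0,"ay":0,"az":0.014}]'
python3 -m creep '[{"dx":0,"dy":0,"dz":0,"ax":0,"ay":0,"az":0},{"dx":0,"dy":0,"dz":0,"ax":0,"ay":0,"az":0},{"dx":0,"dy":0,"dz":0,"ax":0,"ay":0,"az":0},{"dx":0,"dy":0,"dz":0,"ax":0,"ay":0,"az":0},{"dx":0,"dy":0,"dz":0,"ax":0,"ay":0,"az":0},{"dx":0,"dy":0,"dz":0,"ax":0,"ay":0,"az":0},{"dx":0,"dy":0,"dz":0,"ax":0,"ay":0,"az":0},{"dx":0,"dy":0,"dz":0,"ax":0,"ay":0,"az":0},{"dx":0,"dy":0,"dz":0,"ax":0,"ay":0,"az":0},{"dx":0,"dy":0,"dz":0,"ax":0,"ay":0,"az":0}]' 1
python3 - <<'E'
from bench import r
from h import *
legend(r);o=r.get_obs();print(o["tcp_pos"],head(o))
t=np.radians(85.9);d=np.array(o["tcp_pos"][:2])*1000-[526.6,308];print("local",d@[np.cos(t),np.sin(t)],d@[-np.sin(t),np.cos(t)])
E
```

```text
time_s: 39.05
tcp_pos: [0.5641, 0.3016, 0.0004]
eef_rot: [0.732, 0.681, 0.0, 0.0]
wrist_force: [-1.3, 0.4, -1.1]
grip_width: 0.0941
finger_force: 0.0
time_s: 40.3
tcp_pos: [0.5642, 0.3015, 0.0]
eef_rot: [0.732, 0.681, 0.0, 0.0]
wrist_force: [1.5, -0.2, -0.9]
grip_width: 0.044
finger_force: 30.0
end row 181 tool x 40.2
[5.64180083e-01 3.01502818e-01 2.66427769e-05] 85.82994178052441
local -3.7936739515502356 -37.94843956687137
```

```bash
python3 -m creep '[{"dx":0,"dy":0,"dz":-0.15,"ax":0,"ay":0,"az":0},{"dx":0,"dy":0,"dz":-0.4,"ax":0,"ay":0,"az":-0.1},{"dx":-0.1,"dy":0.05,"dz":-0.65,"ax":0,"ay":0,"az":-0.2},{"dx":-0.25,"dy":0.12,"dz":-0.85,"ax":0,"ay":0,"az":-0.3},{"dx":-0.45,"dy":0.22,"dz":-1,"ax":0,"ay":0,"az":-0.4},{"dx":-0.65,"dy":0.33,"dz":-1,"ax":0,"ay":0,"az":-0.5},{"dx":-0.8,"dy":0.4,"dz":-1,"ax":0,"ay":0,"az":-0.6},{"dx":-0.92,"dy":0.46,"dz":-1,"ax":0,"ay":0,"az":-0.7},{"dx":-1,"dy":0.5,"dz":-1,"ax":0,"ay":0,"az":-0.8},{"dx":-1,"dy":0.5,"dz":-1,"ax":0,"ay":0,"az":-0.9}]'
python3 -m creep '[{"dx":-0.02,"dy":-0.1,"dz":-0.1,"ax":0,"ay":0,"az":-0.007},{"dx":-0.06,"dy":-0.25,"dz":-0.2,"ax":0,"ay":0,"az":-0.007},{"dx":-0.1,"dy":-0.45,"dz":-0.3,"ax":0,"ay":0,"az":-0.007},{"dx":-0.15,"dy":-0.65,"dz":-0.4,"ax":0,"ay":0,"az":-0.007},{"dx":-0.2,"dy":-0.85,"dz":-0.5,"ax":0,"ay":0,"az":-0.007},{"dx":-0.23,"dy":-0.95,"dz":-0.6,"ax":0,"ay":0,"az":-0.007},{"dx":-0.25,"dy":-1,"dz":-0.7,"ax":0,"ay":0,"az":-0.007},{"dx":-0.25,"dy":-1,"dz":-0.71,"ax":0,"ay":0,"az":-0.007},{"dx":-0.25,"dy":-1,"dz":-0.71,"ax":0,"ay":0,"az":-0.007},{"dx":-0.25,"dy":-1,"dz":-0.71,"ax":0,"ay":0,"az":-0.007}]'
python3 -m creep '[{"dx":-0.03,"dy":-0.1,"dz":0,"ax":0,"ay":0,"az":0},{"dx":-0.06,"dy":-0.25,"dz":0,"ax":0,"ay":0,"az":0},{"dx":-0.1,"dy":-0.45,"dz":0,"ax":0,"ay":0,"az":0},{"dx":-0.15,"dy":-0.6,"dz":0,"ax":0,"ay":0,"az":0},{"dx":-0.2,"dy":-0.7,"dz":0,"ax":0,"ay":0,"az":0},{"dx":-0.2,"dy":-0.73,"dz":0,"ax":0,"ay":0,"az":0},{"dx":-0.2,"dy":-0.73,"dz":0,"ax":0,"ay":0,"az":0},{"dx":-0.2,"dy":-0.73,"dz":0,"ax":0,"ay":0,"az":0},{"dx":-0.2,"dy":-0.73,"dz":0,"ax":0,"ay":0,"az":0},{"dx":-0.2,"dy":-0.73,"dz":0,"ax":0,"ay":0,"az":0}]'
python3 - <<'E'
from bench import r
from h import *
for z,t in((.164,150),(.164,165),(.16,165)):
    print(z,t);o,e=look(r,z,thr=t,amin=1200,name="pics/w9.png")
goto(o,[*local((528,-273),167.4,(-4,-38)),.175],167.4)
print(o["wrist_force"])
E
```

```text
time_s: 41.6
tcp_pos: [0.648, 0.0932, 0.198]
eef_rot: [0.113, 0.994, -0.0, -0.002]
wrist_force: [-0.9, 0.4, -5.6]
grip_width: 0.0438
finger_force: 30.0
time_s: 42.85
tcp_pos: [0.6515, -0.1103, 0.3405]
eef_rot: [0.109, 0.994, 0.001, -0.002]
wrist_force: [0.6, -0.4, -4.4]
grip_width: 0.0437
finger_force: 30.0
time_s: 44.1
tcp_pos: [0.6595, -0.2619, 0.3423]
eef_rot: [0.109, 0.994, 0.0, 0.0]
wrist_force: [-0.2, 0.5, -4.3]
grip_width: 0.0436
finger_force: 30.0
0.164 150
px [249. 285.] c [ 818.7 -307.9] yaw 179.0 size [116.4  77. ]
px [259. 187.] c [ 686.  -268.1] yaw -101.3 size [111.7 146.3]
px [252.  92.] c [ 562.1 -247.6] yaw -91.4 size [49.3 74.1]
px [211.  54.] c [ 524.6 -274.9] yaw -12.1 size [120.2 118.6]
0.164 165
px [249. 284.] c [ 819.2 -308.1] yaw 178.2 size [115.7  77.2]
px [258. 188.] c [ 691.1 -266.5] yaw -22.2 size [103.1 145.6]
px [252.  91.] c [ 560.5 -247.3] yaw -92.1 size [48.6 70.4]
px [211.  54.] c [ 525.2 -275.1] yaw -12.0 size [119.5 117.6]
0.16 165
px [249. 285.] c [ 821.7 -308.9] yaw 65.6 size [117.  78.]
px [257. 189.] c [ 691.6 -269.9] yaw -91.2 size [ 97.9 147.1]
px [252.  91.] c [ 560.2 -247.2] yaw -92.4 size [49.2 71.2]
px [211.  54.] c [ 524.6 -275.5] yaw -12.1 size [120.7 118.8]
tcp [ 0.6596 -0.2622  0.3422] head 167.49 -> d [ 0.61  -0.005  0.836] az 0.001
[-0.4488922  -0.38973824 -5.14203367]
```

Level centre still works out at about (528,-273), so I'll go over it and down.

```bash
python3 -m creep '[{"dx":0.1,"dy":0,"dz":0,"ax":0,"ay":0,"az":0},{"dx":0.3,"dy":-0.003,"dz":0.1,"ax":0,"ay":0,"az":0},{"dx":0.5,"dy":-0.005,"dz":0.25,"ax":0,"ay":0,"az":0},{"dx":0.61,"dy":-0.005,"dz":0.45,"ax":0,"ay":0,"az":0},{"dx":0.61,"dy":-0.005,"dz":0.6,"ax":0,"ay":0,"az":0},{"dx":0.61,"dy":-0.005,"dz":0.7,"ax":0,"ay":0,"az":0},{"dx":0.61,"dy":-0.005,"dz":0.78,"ax":0,"ay":0,"az":0},{"dx":0.61,"dy":-0.005,"dz":0.82,"ax":0,"ay":0,"az":0},{"dx":0.61,"dy":-0.005,"dz":0.836,"ax":0,"ay":0,"az":0},{"dx":0.61,"dy":-0.005,"dz":0.836,"ax":0,"ay":0,"az":0}]'
python3 -m creep '[{"dx":0,"dy":0,"dz":0.01,"ax":0,"ay":0,"az":0},{"dx":0,"dy":0,"dz":0.018,"ax":0,"ay":0,"az":0},{"dx":0,"dy":0,"dz":0.026,"ax":0,"ay":0,"az":0},{"dx":0,"dy":0,"dz":0.032,"ax":0,"ay":0,"az":0},{"dx":0,"dy":0,"dz":0.038,"ax":0,"ay":0,"az":0},{"dx":0,"dy":0,"dz":0.043,"ax":0,"ay":0,"az":0},{"dx":0,"dy":0,"dz":0.048,"ax":0,"ay":0,"az":0},{"dx":0,"dy":0,"dz":0.05,"ax":0,"ay":0,"az":0},{"dx":0,"dy":0,"dz":0.05,"ax":0,"ay":0,"az":0},{"dx":0,"dy":0,"dz":0.05,"ax":0,"ay":0,"az":0}]'
```

```text
time_s: 45.5
tcp_pos: [0.5406, -0.2373, 0.1752]
eef_rot: [0.109, 0.994, -0.0, 0.0]
wrist_force: [0.2, -0.0, -5.3]
grip_width: 0.044
finger_force: 30.0
time_s: 46.75
tcp_pos: [0.5402, -0.2371, 0.1648]
eef_rot: [0.109, 0.994, 0.0, 0.0]
wrist_force: [-0.2, 1.0, -5.3]
grip_width: 0.0437
finger_force: 30.0
```

```bash
python3 -m creep '[{"dx":0,"dy":0,"dz":0.002,"ax":0,"ay":0,"az":0},{"dx":0,"dy":0,"dz":0.004,"ax":0,"ay":0,"az":0},{"dx":0,"dy":0,"dz":0.006,"ax":0,"ay":0,"az":0},{"dx":0,"dy":0,"dz":0.008,"ax":0,"ay":0,"az":0},{"dx":0,"dy":0,"dz":0.01,"ax":0,"ay":0,"az":0},{"dx":0,"dy":0,"dz":0.011,"ax":0,"ay":0,"az":0},{"dx":0,"dy":0,"dz":0.011,"ax":0,"ay":0,"az":0},{"dx":0,"dy":0,"dz":0.011,"ax":0,"ay":0,"az":0},{"dx":0,"dy":0,"dz":0.011,"ax":0,"ay":0,"az":0},{"dx":0,"dy":0,"dz":0.011,"ax":0,"ay":0,"az":0}]'
```

```text
time_s: 48.0
tcp_pos: [0.5405, -0.2371, 0.1628]
eef_rot: [0.109, 0.994, 0.0, 0.0]
wrist_force: [1.5, 2.2, 0.5]
grip_width: 0.0439
finger_force: 30.0
```

Weight is fully carried, so I'll release gently and retreat.

```bash
python3 -m creep '[{"dx":0,"dy":0,"dz":0,"ax":0,"ay":0,"az":0},{"dx":0,"dy":0,"dz":0,"ax":0,"ay":0,"az":0},{"dx":0,"dy":0,"dz":0,"ax":0,"ay":0,"az":0},{"dx":0,"dy":0,"dz":0,"ax":0,"ay":0,"az":0},{"dx":0,"dy":0,"dz":0,"ax":0,"ay":0,"az":0},{"dx":0,"dy":0,"dz":0,"ax":0,"ay":0,"az":0},{"dx":0,"dy":0,"dz":-0.05,"ax":0,"ay":0,"az":0},{"dx":0,"dy":0,"dz":-0.15,"ax":0,"ay":0,"az":0},{"dx":0,"dy":0,"dz":-0.35,"ax":0,"ay":0,"az":0},{"dx":0,"dy":0,"dz":-0.6,"ax":0,"ay":0,"az":0}]' -1
python3 -m creep '[{"dx":-0.1,"dy":0,"dz":-0.3,"ax":0,"ay":0,"az":0},{"dx":-0.3,"dy":0,"dz":-0.35,"ax":0,"ay":0,"az":0},{"dx":-0.5,"dy":0,"dz":-0.35,"ax":0,"ay":0,"az":0},{"dx":-0.7,"dy":0,"dz":-0.35,"ax":0,"ay":0,"az":0},{"dx":-0.8,"dy":0,"dz":-0.35,"ax":0,"ay":0,"az":0},{"dx":-0.8,"dy":0,"dz":-0.35,"ax":0,"ay":0,"az":0},{"dx":-0.8,"dy":0,"dz":-0.35,"ax":0,"ay":0,"az":0},{"dx":-0.8,"dy":0,"dz":-0.35,"ax":0,"ay":0,"az":0},{"dx":-0.8,"dy":0,"dz":-0.35,"ax":0,"ay":0,"az":0},{"dx":-0.8,"dy":0,"dz":-0.35,"ax":0,"ay":0,"az":0}]'
python3 - <<'E'
from bench import r
from h import *
for t in(150,158,165):
    o,e=look(r,.185,thr=t,amin=1500,name="pics/w10.png")
E
```

```text
time_s: 49.25
tcp_pos: [0.5398, -0.2368, 0.2836]
eef_rot: [0.109, 0.994, 0.0, -0.001]
wrist_force: [0.7, -0.2, 0.6]
grip_width: 0.0939
finger_force: 0.0
time_s: 50.5
tcp_pos: [0.696, -0.2718, 0.3532]
eef_rot: [0.109, 0.994, -0.0, 0.0]
wrist_force: [0.4, 0.8, -0.6]
grip_width: 0.094
finger_force: 0.0
px [227.  49.] c [ 550.3 -275. ] yaw -106.1 size [120.  107.6]
px [227.  47.] c [ 550.5 -275.1] yaw -105.9 size [119.5 107.5]
px [226.  44.] c [ 544.3 -273.6] yaw 174.4 size [119.8  93.8]
```

```bash
python3 -m creep '[{"dx":0.1,"dy":0,"dz":0,"ax":0,"ay":0,"az":0},{"dx":0.25,"dy":0,"dz":0,"ax":0,"ay":0,"az":0},{"dx":0.35,"dy":0,"dz":0,"ax":0,"ay":0,"az":0},{"dx":0.4,"dy":0,"dz":0,"ax":0,"ay":0,"az":0},{"dx":0.4,"dy":0,"dz":0,"ax":0,"ay":0,"az":0},{"dx":0.4,"dy":0,"dz":0,"ax":0,"ay":0,"az":0},{"dx":0.4,"dy":0,"dz":0,"ax":0,"ay":0,"az":0},{"dx":0.4,"dy":0,"dz":0,"ax":0,"ay":0,"az":0},{"dx":0.4,"dy":0,"dz":0,"ax":0,"ay":0,"az":0},{"dx":0.4,"dy":0,"dz":0,"ax":0,"ay":0,"az":0}]'
python3 - <<'E'
from bench import r
from h import *
for t in(150,158,165):
    o,e=look(r,.185,thr=t,amin=1500,name="pics/w11.png")
c=r.camera("wrist");C=cam(c,o)
# corners expected in the picture: fixed-frame outline at z=.185 (top bracket) and approximate edges of the contour
for k in whites(c,158,1500):
    p=cv2.approxPolyDP(k.astype(np.float32).reshape(-1,1,2),4,True)[:,0]
    for q in p: 
        w=onz(C,q,.185)*1000-[528,-273];t=np.radians(167.4)
        print(q, "local",np.round([w@[np.cos(t),np.sin(t)],w@[-np.sin(t),np.cos(t)]],1))
E
```

```text
time_s: 51.9
tcp_pos: [0.6184, -0.2545, 0.3525]
eef_rot: [0.109, 0.994, 0.0, -0.0]
wrist_force: [-0.3, -0.6, 0.2]
grip_width: 0.0939
finger_force: 0.0
px [228. 105.] c [ 532.2 -270.9] yaw 167.8 size [120.3 118.9]
px [228. 105.] c [ 532.2 -270.9] yaw -102.8 size [119.9 118.9]
px [228. 106.] c [ 532.2 -270.9] yaw 167.6 size [119.4 118.9]
[177.  55.] local [55.7 52.9]
[182. 158.] local [-63.1  55.9]
[275. 157.] local [-61.8 -61.6]
[278.  55.] local [ 55.9 -62.6]
```

```bash
python3 - <<'E'
from bench import r
from h import *
o=r.get_obs();c=r.camera("wrist");C=cam(c,o);t=np.radians(167.4)
k=[k for k in whites(c,158,1500)][0]
p=cv2.approxPolyDP(k.astype(np.float32).reshape(-1,1,2),2,True)[:,0]
for q in p:
    print(q,[np.round((lambda w:[w@[np.cos(t),np.sin(t)],w@[-np.sin(t),np.cos(t)]])(onz(C,q,z)*1000-[528,-273]),1).tolist() for z in(.185,.163)])
g=c["image"].min(2)
print("row",[int(x) for x in g[75,160:285:1]]);print("col",[int(x) for x in g[45:165,195]])
S=r.camera("scene");cv2.imwrite("pics/s2.png",S["image"][:,:,::-1])
C2=cam(S)
for k in whites(S,150,300):
    u=k.mean(0)
    if 260<u[0]<350 and 150<u[1]<260: print("scene",u,cv2.approxPolyDP(k.astype(np.float32).reshape(-1,1,2),1.5,True)[:,0].tolist())
f=lambda X:(lambda v:(C2[0]@v)[:2]/v[2])(C2[1].T@(np.array(X)-C2[2]))
for nm,a,yw in(("b4",.185,167.4),("b3",.163,-12.6)):
    print(nm,[f([*local((528,-273),yw,q),a]).round(1).tolist() for q in((-60,-60),(60,-60),(60,-16),(-16,60),(-60,60))])
E
```

```text
[177.  55.] [[55.8, 53.0], [59.3, 58.6]]
[182. 158.] [[-63.1, 55.9], [-67.0, 61.7]]
[275. 157.] [[-61.8, -61.5], [-65.5, -63.1]]
[278.  55.] [[55.9, -62.6], [59.4, -64.2]]
row [118, 123, 120, 120, 122, 120, 120, 122, 123, 126, 124, 123, 123, 123, 121, 121, 121, 130, 178, 192, 189, 185, 185, 187, 188, 187, 184, 188, 194, 175, 125, 82, 75, 101, 189, 203, 167, 110, 87, 85, 76, 187, 197, 189, 191, 193, 189, 189, 188, 189, 190, 187, 186, 189, 191, 191, 191, 191, 191, 190, 191, 191, 198, 170, 102, 89, 129, 120, 94, 87, 89, 77, 191, 161, 178, 194, 193, 193, 193, 193, 190, 185, 185, 190, 192, 192, 191, 190, 189, 191, 190, 188, 190, 192, 195, 175, 144, 140, 138, 114, 99, 136, 189, 196, 192, 188, 187, 187, 189, 187, 187, 188, 185, 186, 188, 190, 194, 198, 151, 115, 117, 118, 118, 117, 117]
col [119, 121, 121, 120, 120, 121, 121, 120, 117, 114, 162, 197, 191, 191, 191, 190, 190, 189, 189, 190, 188, 191, 193, 169, 111, 81, 81, 136, 187, 196, 203, 203, 206, 192, 184, 152, 180, 190, 188, 187, 188, 188, 187, 187, 187, 187, 187, 187, 187, 188, 187, 188, 190, 194, 137, 89, 85, 78, 75, 69, 67, 83, 150
[... 252 characters left out ...]
79, 107, 120, 123, 119, 120, 120]
scene [308.88768116 204.25      ] [[336.0, 164.0], [334.0, 165.0], [338.0, 168.0], [338.0, 171.0], [332.0, 175.0], [313.0, 174.0], [313.0, 177.0], [308.0, 180.0], [275.0, 185.0], [280.0, 193.0], [280.0, 197.0], [277.0, 198.0], [292.0, 218.0], [292.0, 223.0], [289.0, 224.0], [280.0, 213.0], [279.0, 216.0], [291.0, 232.0], [291.0, 240.0], [297.0, 240.0], [298.0, 244.0], [305.0, 244.0], [306.0, 237.0], [333.0, 231.0], [337.0, 200.0], [332.0, 194.0], [332.0, 189.0], [338.0, 180.0], [339.0, 167.0]]
b4 [[315.5, 178.1], [273.4, 186.2], [279.9, 194.8], [321.5, 205.1], [337.9, 201.6]]
b3 [[291.9, 219.0], [337.0, 209.1], [328.4, 199.8], [288.8, 190.3], [273.2, 193.4]]
```

The table is level and b3 is centred. The top bracket sits about 4 mm off toward its own corner, because it rode along as the table levelled on release. There is time to mend it: regrip, lift clear, and set it down aligned to the leaning b3.

```bash
python3 -m creep '[{"dx":0.2,"dy":0.016,"dz":0.05,"ax":0,"ay":0,"az":0},{"dx":0.383,"dy":0.016,"dz":0.2,"ax":0,"ay":0,"az":0},{"dx":0.383,"dy":0.016,"dz":0.42,"ax":0,"ay":0,"az":0},{"dx":0.383,"dy":0.016,"dz":0.6,"ax":0,"ay":0,"az":0},{"dx":0.383,"dy":0.016,"dz":0.72,"ax":0,"ay":0,"az":0},{"dx":0.383,"dy":0.016,"dz":0.81,"ax":0,"ay":0,"az":0},{"dx":0.383,"dy":0.016,"dz":0.87,"ax":0,"ay":0,"az":0},{"dx":0.383,"dy":0.016,"dz":0.92,"ax":0,"ay":0,"az":0},{"dx":0.383,"dy":0.016,"dz":0.942,"ax":0,"ay":0,"az":0},{"dx":0.383,"dy":0.016,"dz":0.942,"ax":0,"ay":0,"az":0}]'
python3 -m creep '[{"dx":0,"dy":0,"dz":0,"ax":0,"ay":0,"az":0},{"dx":0,"dy":0,"dz":0,"ax":0,"ay":0,"az":0},{"dx":0,"dy":0,"dz":0,"ax":0,"ay":0,"az":0},{"dx":0,"dy":0,"dz":0,"ax":0,"ay":0,"az":0},{"dx":0,"dy":0,"dz":0,"ax":0,"ay":0,"az":0},{"dx":0,"dy":0,"dz":0,"ax":0,"ay":0,"az":0},{"dx":0,"dy":0,"dz":0,"ax":0,"ay":0,"az":0},{"dx":0,"dy":0,"dz":0,"ax":0,"ay":0,"az":0},{"dx":0,"dy":0,"dz":0,"ax":0,"ay":0,"az":0},{"dx":0,"dy":0,"dz":0,"ax":0,"ay":0,"az":0}]' 1
```

```text
time_s: 53.45
tcp_pos: [0.5443, -0.2348, 0.1643]
eef_rot: [0.109, 0.994, -0.0, 0.0]
wrist_force: [-0.2, -0.5, -0.8]
grip_width: 0.0936
finger_force: 0.0
time_s: 54.7
tcp_pos: [0.5442, -0.2346, 0.1642]
eef_rot: [0.109, 0.994, 0.0, -0.0]
wrist_force: [-0.8, 1.0, -0.0]
grip_width: 0.0438
finger_force: 30.0
```

```bash
python3 -m creep '[{"dx":0,"dy":0,"dz":-0.02,"ax":0,"ay":0,"az":0},{"dx":0,"dy":0,"dz":-0.05,"ax":0,"ay":0,"az":0},{"dx":0.015,"dy":-0.014,"dz":-0.06,"ax":0,"ay":0,"az":0},{"dx":0.031,"dy":-0.028,"dz":-0.06,"ax":0,"ay":0,"az":0},{"dx":0.031,"dy":-0.028,"dz":-0.06,"ax":0,"ay":0,"az":0},{"dx":0.031,"dy":-0.028,"dz":-0.05,"ax":0,"ay":0,"az":0},{"dx":0.031,"dy":-0.028,"dz":-0.04,"ax":0,"ay":0,"az":0},{"dx":0.031,"dy":-0.028,"dz":-0.03,"ax":0,"ay":0,"az":0},{"dx":0.031,"dy":-0.028,"dz":-0.022,"ax":0,"ay":0,"az":0},{"dx":0.031,"dy":-0.028,"dz":-0.015,"ax":0,"ay":0,"az":0}]'
python3 -m creep '[{"dx":0,"dy":0,"dz":0.003,"ax":0,"ay":0,"az":0},{"dx":0,"dy":0,"dz":0.006,"ax":0,"ay":0,"az":0},{"dx":0,"dy":0,"dz":0.008,"ax":0,"ay":0,"az":0},{"dx":0,"dy":0,"dz":0.01,"ax":0,"ay":0,"az":0},{"dx":0,"dy":0,"dz":0.012,"ax":0,"ay":0,"az":0},{"dx":0,"dy":0,"dz":0.014,"ax":0,"ay":0,"az":0},{"dx":0,"dy":0,"dz":0.015,"ax":0,"ay":0,"az":0},{"dx":0,"dy":0,"dz":0.015,"ax":0,"ay":0,"az":0},{"dx":0,"dy":0,"dz":0.015,"ax":0,"ay":0,"az":0},{"dx":0,"dy":0,"dz":0.015,"ax":0,"ay":0,"az":0}]'
```

```text
time_s: 55.95
tcp_pos: [0.537, -0.2388, 0.167]
eef_rot: [0.109, 0.994, 0.0, -0.0]
wrist_force: [-0.6, 0.2, -4.6]
grip_width: 0.0438
finger_force: 30.0
time_s: 57.2
tcp_pos: [0.5373, -0.2387, 0.1646]
eef_rot: [0.109, 0.994, 0.0, 0.0]
wrist_force: [0.7, 3.7, 4.7]
grip_width: 0.0436
finger_force: 30.0
```

```bash
python3 -m creep '[{"dx":0,"dy":0,"dz":-0.001,"ax":0,"ay":0,"az":0},{"dx":0,"dy":0,"dz":-0.002,"ax":0,"ay":0,"az":0},{"dx":0,"dy":0,"dz":-0.003,"ax":0,"ay":0,"az":0},{"dx":0,"dy":0,"dz":-0.004,"ax":0,"ay":0,"az":0},{"dx":0,"dy":0,"dz":-0.004,"ax":0,"ay":0,"az":0},{"dx":0,"dy":0,"dz":-0.004,"ax":0,"ay":0,"az":0},{"dx":0,"dy":0,"dz":-0.004,"ax":0,"ay":0,"az":0},{"dx":0,"dy":0,"dz":-0.004,"ax":0,"ay":0,"az":0},{"dx":0,"dy":0,"dz":-0.004,"ax":0,"ay":0,"az":0},{"dx":0,"dy":0,"dz":-0.004,"ax":0,"ay":0,"az":0}]'
python3 -m creep '[{"dx":0,"dy":0,"dz":0,"ax":0,"ay":0,"az":0},{"dx":0,"dy":0,"dz":0,"ax":0,"ay":0,"az":0},{"dx":0,"dy":0,"dz":0,"ax":0,"ay":0,"az":0},{"dx":0,"dy":0,"dz":0,"ax":0,"ay":0,"az":0},{"dx":0,"dy":0,"dz":0,"ax":0,"ay":0,"az":0},{"dx":0,"dy":0,"dz":0,"ax":0,"ay":0,"az":0},{"dx":0,"dy":0,"dz":-0.05,"ax":0,"ay":0,"az":0},{"dx":0,"dy":0,"dz":-0.15,"ax":0,"ay":0,"az":0},{"dx":0,"dy":0,"dz":-0.35,"ax":0,"ay":0,"az":0},{"dx":0,"dy":0,"dz":-0.6,"ax":0,"ay":0,"az":0}]' -1
python3 -m creep '[{"dx":-0.1,"dy":0,"dz":-0.3,"ax":0,"ay":0,"az":0},{"dx":-0.3,"dy":0,"dz":-0.35,"ax":0,"ay":0,"az":0},{"dx":-0.4,"dy":0,"dz":-0.35,"ax":0,"ay":0,"az":0},{"dx":-0.4,"dy":0,"dz":-0.35,"ax":0,"ay":0,"az":0},{"dx":-0.4,"dy":0,"dz":-0.35,"ax":0,"ay":0,"az":0},{"dx":-0.4,"dy":0,"dz":-0.35,"ax":0,"ay":0,"az":0},{"dx":-0.4,"dy":0,"dz":-0.35,"ax":0,"ay":0,"az":0},{"dx":-0.4,"dy":0,"dz":-0.35,"ax":0,"ay":0,"az":0},{"dx":-0.4,"dy":0,"dz":-0.35,"ax":0,"ay":0,"az":0},{"dx":-0.4,"dy":0,"dz":-0.35,"ax":0,"ay":0,"az":0}]'
python3 - <<'E'
from bench import r
from h import *
o=r.get_obs();c=r.camera("wrist");C=cam(c,o);t=np.radians(167.4)
for k in whites(c,158,1500):
    print(k.mean(0).round(),*ell([onz(C,p,.185) for p in k]))
    p=cv2.approxPolyDP(k.astype(np.float32).reshape(-1,1,2),2.5,True)[:,0]
    for q in p: print(q,[np.round((lambda w:[w@[np.cos(t),np.sin(t)],w@[-np.sin(t),np.cos(t)]])(onz(C,q,z)*1000-[528,-273]),1).tolist() for z in(.185,.163)])
E
```

```text
time_s: 58.45
tcp_pos: [0.537, -0.2389, 0.165]
eef_rot: [0.109, 0.994, 0.0, 0.0]
wrist_force: [1.8, 2.4, 4.1]
grip_width: 0.0438
finger_force: 30.0
time_s: 59.7
tcp_pos: [0.5365, -0.2386, 0.2861]
eef_rot: [0.109, 0.994, 0.0, -0.001]
wrist_force: [0.5, -0.2, 0.5]
grip_width: 0.0934
finger_force: 0.0
time_s: 60.95
tcp_pos: [0.615, -0.2562, 0.355]
eef_rot: [0.109, 0.994, 0.0, -0.0]
wrist_force: [-0.2, -0.8, -0.2]
grip_width: 0.0939
finger_force: 0.0
[228. 106.] [ 527.5 -273.4] 167.5 [119.7 119.5] [ 598.8 -227.9]
[276.  54.] [[60.2, -58.0], [63.8, -59.5]]
[179.  58.] [[55.8, 53.9], [59.2, 59.4]]
[182. 157.] [[-59.4, 58.9], [-63.2, 64.6]]
[274. 156.] [[-58.0, -58.0], [-61.7, -59.5]]
```

```bash
python3 -c "
from bench import r
print(r.job_done())"
```

```text
the job is handed in; nothing more can be done
None
```

The job is handed in: all three brackets are stacked on the fixed one, each half a turn to the one beneath; my last camera measurement had the top two within about 1 mm of each other with the table about level, after I re-set the top bracket once (it first landed about 4 mm off), finishing at about 61 s.

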